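# Blank off the media vessel with a cam-and-groove coupler

### The arm

A 7-joint arm with a two-finger parallel gripper is mounted at the origin on the work surface. World frame = base frame: x ahead of the robot, y to its left, z up, the work surface at z = 0. Lengths are in mm, angles in rad, forces in N, time in s.
With the tool pointing down it reaches from about 400 to 875 mm from the base axis. Payload 6.5 kg.
Tool frame: the origin (TCP) lies at the very end of the fingers, on their centre line; the grasp point (between the pads) lies manip.pinch_z behind it (manip.pinch_z is the distance from the TCP to the grasp point, in mm); z points along the fingers, y is the direction in which the jaws open and shut (so a half turn about z gives the same grasp; the last joint's range is limited). The gripper opens to 85 mm and grips with 20 to 120 N. Pads are 22 mm wide; open, the fingers measure 114 mm over their backs; the gripper's body (76 mm by 85 mm) begins 54 mm behind the grasp point. The pads swing forward as they close: fully open they stand 13 mm farther back than shut.
Start: joints at [-1.33, 0.536, -0.004, 1.538, 0.003, 1.067, -0.071], TCP at [196.301, 619.642, 231.29] pointing down, gripper open.
Joint ranges: [-2.7, 2.7], [-0.37, 2.16], [-1.27, 1.26], [0.24, 2.4], [-1.31, 4.45], [0.19, 1.91], [-2.76, 2.76]. Speed limits (rad/s): [2.39, 2.39, 3.14, 3.14, 3.14, 3.14, 3.14].

### API

Orientations are given as a unit quaternion [x, y, z, w].
In Python, from station import manip gives the robot as it stands.
- The arm moves only by the tool send_rows, never from a script. Its arguments are lists of equal length, an entry for each row: "travel": the shift along the world's x, y, z in units of 0.03 m (1.0 is 0.03 m), a list of three; "turn": the turn, a rotation vector about the world's x, y, z in units of 4 degrees (1.0 is 4 degrees), a list of three; "fingers": the opening, from 0 (shut) to 1 (fully open). In form: {"travel": [[x, y, z], ...], "turn": [[rx, ry, rz], ...], "fingers": [fingers, ...]}. A call has 1 to 8 rows; each row shifts and turns the pose as measured when the row begins; what a row does not reach is not made up. A row lasts 1/12 s, in which the tool goes at most 41.7 mm and 7.16 degrees, less where a joint would pass 70% of its speed; a pose out of reach is approached as far as the arm can. A call with a number of a shift or a turn outside -1 to 1 is refused whole. A call with a gripper value outside its range is refused whole. The fingers move at their own pace and stop on an object; the grip force is fixed at half the most. Time passes only in rows, so rows that do not move let the fingers close. It gives the time, the measured TCP pose, the force and the opening at its end, in the units of the state.
- manip.state(): the state, without advancing time (a new reading comes with each control period).
- manip.read_camera(name): name is "side" or "top"; returns a dict with "image" (400x640x3 uint8, blue, green, red), "mtx" (3x3 intrinsics, pixels), "pose" (4x4, takes a point from camera to world coordinates). Camera axes: x right, y up, looking along -z (the intrinsics and any distortion apply to the point x, -y, -z); pixel columns grow to the right and rows downward; lengths in mm; the calibration is good to about 2 mm. A picture is of the moment at which its call begins. There is no depth.
- manip.hand_in(): hands the job in, once; it reports no verdict.
Trained networks look in the newest picture that a camera, given by its name, has taken for a name from the list of things; names that differ only in an ending like _2 or _b are one class to them, and where a whole thing is asked for, a point or a joint stands for the part that bears it (a point fixed in the world has none). Each returns a list of dicts, best first, with "p" (0 to 1); they miss things now and then, are a little off and sometimes report something else, mostly with a low value. They report only what shows in the picture. A call takes as long as a camera call. They do not tell look-alikes from the thing itself.
- manip.silhouettes(thing, camera): "pixels" (400x640 bool, what is visible of it) and "rect" ([left, top, right, bottom] in pixels, round what is visible of it).
The state is a dict: "t": time; "joints": joint angles; "qd": joint speeds; "joint_torque": joint torques, N m; "eef_pos": TCP position; "ee_rot": TCP orientation; "ft_force": force on the tool from outside, world axes, zero at the start; "moment": the same for the moment, N m; "grip_width": finger opening in mm.
Only numpy, scipy, OpenCV 4.12 (cv2) and the standard library are available. Lean on these libraries where they do the work, as an engineer would, in place of code of your own. Each camera call takes 0.05 s, during which the arm holds its last target.

### The job

Blank off the media vessel for the night: take the steel adapter with the brass hex from the tray, set it upright and fully home on the gasket in the vessel's open coupler while both cam arms are still raised, then swing the two cam arms down together, keeping them roughly level with each other, until both hang locked against the coupler. Do it by feel, without ramming the adapter or forcing the arms; let go, and leave the bottle, the jar and the tip box where they are.

Things in the scene. Friction and masses are not known exactly. Their poses are not given: they have to be found in the camera images.
- vessel: Low round stainless media vessel fixed to the bench, 196 mm wide, lid 99 mm high, small ports on it to 120 mm. Origin: centre of its foot on the bench, z up. A dark steel cam-and-groove coupler stands on the lid, socket up, one cam arm towards the vessel's +y (left), one towards -y (right). It is not welded quite in the middle: its axis is up to 3.5 mm off in x and in y, to be found by feel.
- over_mouth (a point): Point on the vessel's own axis (not the coupler's) level with the coupler's rim, 189 mm above the bench. Socket 51 mm wide outside, bore 38 mm with a 2 mm lead-in; the adapter fits with 0.7 mm all round. Springy gasket 33 mm below the rim: yields from 12 N, 25 N more per mm. Over 50 N between adapter and coupler while the arms are up is ramming.
- over_pins (a point): Point on the vessel's own axis level with the two arm pins, 175 mm above the bench. The pins lie 23.5 mm to either side (+y, -y) of the coupler's axis. An arm's upper (once down: outer) face is 9 mm from its pin, so once down the two outer faces are 65 mm apart and can be squeezed in; over 50 N on each arm is forcing it.
- adapter: Blanking adapter, upright in the tray: round steel plug 36.6 mm wide, 35 mm high, with a groove from 12 to 26 mm above its foot; on it a brass hex 30 mm across flats, 18 mm high (53 mm in all). 0.25 to 0.5 kg. Origin: centre of its foot, z up. Flats of the hex face its own +x and -x. Home: foot on the gasket, 156 mm above the bench; locked: about 155 mm.
- adapter_hex (a point): Middle of the adapter's brass hex, 44 mm above its foot.
- left_cam_angle (a joint): Angle of the left cam arm (+y side of the vessel): a flat brass bar 13 mm wide, 6 mm thick, reaching 61 mm from its pin. Below 0 raised, 0 level and straight out, 1.55 hanging straight down against the coupler (its stop, locked). Stiff pin: it stays where left. Pushed halfway along it needs 4 to 10 N; the cam bites from about 0.5 and goes over centre near 1.25. It jams if the adapter is not home.
- right_cam_angle (a joint): Angle of the right cam arm (-y side of the vessel): a flat brass bar 13 mm wide, 6 mm thick, reaching 61 mm from its pin. Below 0 raised, 0 level and straight out, 1.55 hanging straight down against the coupler (its stop, locked). Stiff pin: it stays where left. Pushed halfway along it needs 4 to 10 N; the cam bites from about 0.5 and goes over centre near 1.25. It jams if the adapter is not home.
- tray: Square aluminium tray, 150 mm wide, walls 14 mm high, floor 3 mm thick, fixed to the bench; the adapter stands in it. Origin: centre of its underside.
- amber_bottle: Amber bottle, 64 mm wide, 150 mm high, to be left alone. Origin: centre of its foot.
- medium_jar: Jar of red medium with an orange cap, 66 mm wide, 100 mm high, to be left alone. Origin: centre of its foot.
- tip_box: Blue pipette tip box, 85 by 120 mm, 65 mm high, to be left alone. Origin: centre of its foot.
Things that resemble listed ones, but are neither listed nor needed, are in the scene too. Several things look just like the adapter: the one meant starts farthest from the robot's base.

How it is judged:
By the outcome, as a careful person would: the job done as asked, in the order asked, and still so for the second after the job is handed in, with the robot touching nothing.
It also fails if it takes over 72 s, if anything falls off the work surface, if the arm or the gripper's body presses on something with over 40 N, if the wrist force passes 120 N, or if a joint passes its speed limit or range.

## Working session

There is one attempt and no reset: what is moved stays moved. The work goes in short steps, Python scripts to look and compute and a tool call to move; the robot and the scene stay as the last step left them, time stands still between calls to the robot, and variables do not carry over. Pictures are saved under pics/ and viewed, and the job is handed in when it is done.

Besides the shell and the picture viewer there is one more tool, called as name(argument=value, ...) on one line, values as JSON. send_rows: Moves the arm, as the interface text tells. Its arguments: {"type":"object","properties":{"travel":{"type":"array"},"turn":{"type":"array"},"fingers":{"type":"array"}},"required":["travel","turn","fingers"]}

```bash
mkdir -p pics; ls; cat > h.py <<'E'
import numpy as np, cv2
from station import manip
def snap(n,fn):
    r=manip.read_camera(n); cv2.imwrite('pics/'+fn,r['image']); np.savez(f'{n}_cal.npz',mtx=r['mtx'],pose=r['pose']); return r
def proj(r,P):
    P=np.atleast_2d(P).astype(float); T=np.linalg.inv(np.array(r['pose'])); c=P@T[:3,:3].T+T[:3,3]
    q=np.c_[c[:,0],-c[:,1],-c[:,2]]@np.array(r['mtx']).T; return q[:,:2]/q[:,2:]
def ray(r,uv,z):
    d=np.linalg.inv(np.array(r['mtx']))@np.array([uv[0],uv[1],1.]); d=np.array([d[0],-d[1],-d[2]])
    T=np.array(r['pose']); d=T[:3,:3]@d; o=T[:3,3]; return o+d*(z-o[2])/d[2]
def st():
    s=manip.state(); print('t',round(s['t'],2),'pos',np.round(s['eef_pos'],1),'rot',np.round(s['ee_rot'],3),'F',np.round(s['ft_force'],1),'M',np.round(s['moment'],2),'w',round(s['grip_width'],1),'j',np.round(s['joints'],2)); return s
E
python3 - <<'E'
from h import *
print(manip.pinch_z); st()
for n in ('side','top'):
    r=snap(n,n+'0.png'); print(n,np.round(r['mtx'],1).tolist(),np.round(r['pose'],3).tolist(), [k for k in r])
    for th in ['vessel','adapter','left_cam_angle','tray','amber_bottle','medium_jar','tip_box']:
        print(th,[(round(float(d['p']),2),np.round(d['rect']).tolist()) for d in manip.silhouettes(th,n)])
E
```

```text
pics
18.700000000000003
t 0.0 pos [196.1 619.  230.4] rot [ 0.153  0.988 -0.001 -0.   ] F [-0.2  0.3  0.5] M [-0.04 -0.03  0.05] w 85.6 j [-1.33  0.54 -0.    1.54  0.    1.07 -0.07]
side [[415.4, 0.0, 317.2], [0.0, 415.4, 200.7], [0.0, 0.0, 1.0]] [[-0.939, 0.231, -0.254, 302.568], [-0.343, -0.612, 0.712, 759.553], [0.009, 0.756, 0.654, 826.926], [0.0, 0.0, 0.0, 1.0]] ['image', 'mtx', 'pose']
vessel [(0.85, [307.0, 131.0, 382.0, 220.0])]
adapter [(0.75, [370.0, 239.0, 387.0, 260.0]), (0.64, [295.0, 259.0, 312.0, 288.0]), (0.62, [351.0, 280.0, 368.0, 307.0])]
left_cam_angle [(0.47, [341.0, 159.0, 350.0, 169.0])]
tray [(0.82, [267.0, 246.0, 332.0, 306.0])]
amber_bottle [(0.87, [256.0, 176.0, 281.0, 232.0])]
medium_jar [(0.85, [358.0, 128.0, 372.0, 161.0])]
tip_box [(0.96, [192.0, 319.0, 256.0, 392.0])]
top [[395.6, 0.0, 320.8], [0.0, 395.6, 197.4], [0.0, 0.0, 1.0]] [[0.011, 0.998, -0.067, 480.061], [-1.0, 0.012, 0.012, 3.473], [0.013, 0.067, 0.998, 1332.96], [0.0, 0.0, 0.0, 1.0]] ['image', 'mtx', 'pose']
vessel [(0.81, [332.0, 171.0, 400.0, 240.0])]
adapter [(0.64, [240.0, 245.0, 253.0, 256.0]), (0.52, [263.0, 195.0, 275.0, 209.0]), (0.48, [306.0, 242.0, 317.0, 253.0])]
left_cam_angle [(0.64, [340.0, 204.0, 361.0, 210.0])]
tray [(0.9, [246.0, 176.0, 302.0, 228.0])]
amber_bottle [(0.71, [309.0, 138.0, 326.0, 161.0])]
medium_jar [(0.97, [427.0, 190.0, 457.0, 213.0])]
tip_box [(0.81, [172.0, 163.0, 216.0, 196.0])]
```

View pics/side0.png

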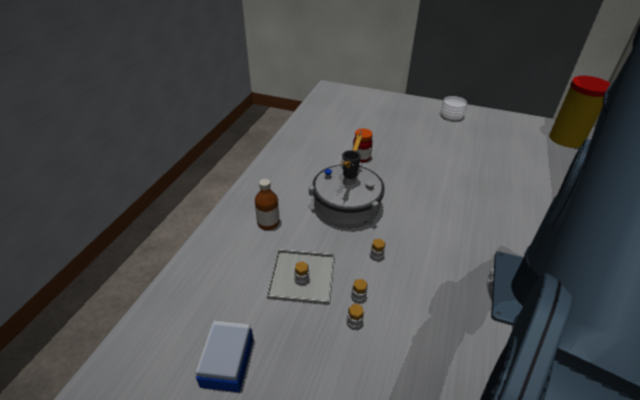

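View pics/top0.png

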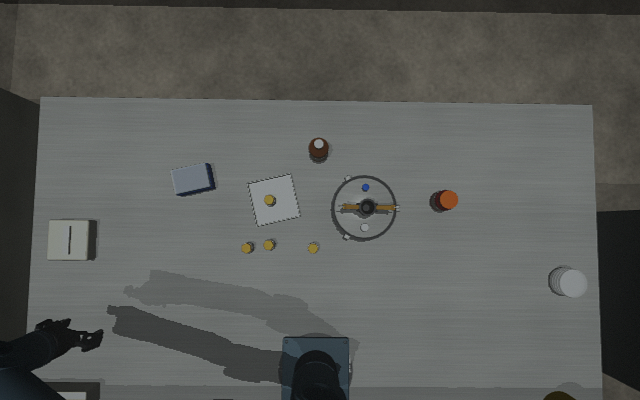

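The top view has four lookalikes: (270,200) in the tray, (313,248), (269,245) and (248,248). In the side view they are at (302,272), (378,248), (360,290) and (356,315). The one in the tray, top (270,200), is farthest from the base at top (317,370) and matches the description. I'll check it in a crop.

```bash
python3 - <<'E'
from h import *
from scipy.spatial.transform import Rotation as R
a=cv2.imread('pics/top0.png');s=cv2.imread('pics/side0.png')
A=cv2.resize(a[165:245,240:320],None,fx=5,fy=5,interpolation=cv2.INTER_CUBIC)
B=cv2.resize(s[240:320,262:342],None,fx=5,fy=5,interpolation=cv2.INTER_CUBIC)
cv2.imwrite('pics/c1.png',np.hstack([A,B]))
A=cv2.resize(a[165:245,325:405],None,fx=5,fy=5,interpolation=cv2.INTER_CUBIC)
B=cv2.resize(s[130:230,298:398],None,fx=4,fy=4,interpolation=cv2.INTER_CUBIC)
cv2.imwrite('pics/c2.png',np.hstack([A,B]))
E
```

```text
(no output)
```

View pics/c1.png

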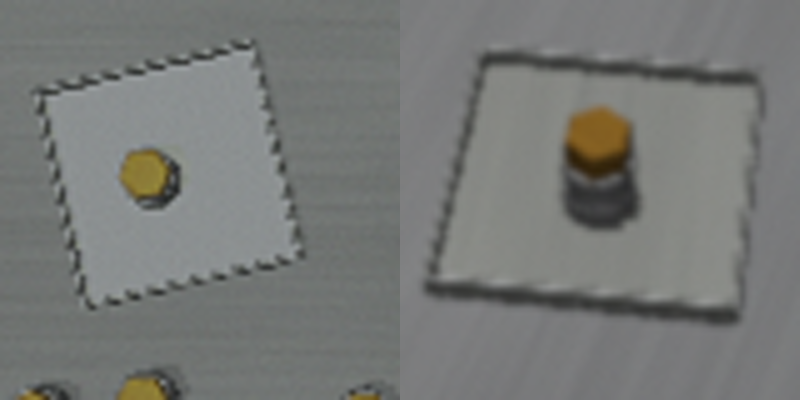

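View pics/c2.png

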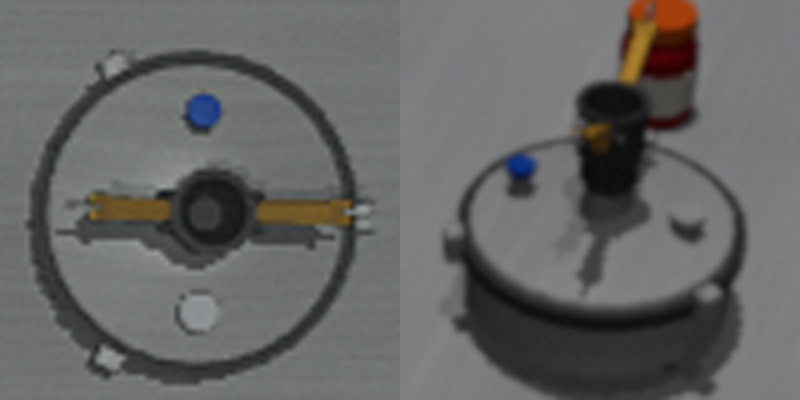

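```bash
cat > fit.py <<'E'
from h import *
from scipy.optimize import minimize
def yel(im):
    f=im.astype(float); return np.clip((f[...,2]-f[...,0])/90,0,1)
def render(r,P,box,S=8):
    uv=proj(r,P); l,t,w,h=box; m=np.zeros((h*S,w*S),np.uint8)
    q=((uv-[l,t]+0.5)*S).astype(np.float32)
    hull=cv2.convexHull(q); cv2.fillConvexPoly(m,np.round(hull*16).astype(np.int32),1,shift=4)
    return cv2.resize(m.astype(np.float32),(w,h),interpolation=cv2.INTER_AREA)
def hexpts(x,y,yaw,z0,z1):
    a=yaw+np.pi/6+np.arange(6)*np.pi/3; R=15/np.cos(np.pi/6)
    return np.array([[x+R*np.cos(t),y+R*np.sin(t),z] for t in a for z in (z0,z1)])
class D(dict): pass
def load(n,i):
    c=np.load(n+'_cal.npz'); return dict(image=cv2.imread(f'pics/{n}{i}.png'),mtx=c['mtx'],pose=c['pose'])
E
cat > fa.py <<'E'
from fit import *
V=[(load('top',0),(258,188,26,26)),(load('side',0),(288,254,28,34))]
for sel in ([0],[1],[0,1]):
  best=None
  for yaw in np.radians([0,15,30,45]):
    def c(p):
        e=0
        for i in sel:
            r,b=V[i]; l,t,w,h=b; y=yel(r['image'][t:t+h,l:l+w]); y=np.clip(y/np.percentile(y,92),0,1)
            e+=((render(r,hexpts(p[0],p[1],p[2]/10,38,56),b)-y)**2).sum()
        return e
    p0=ray(V[0][0],(269.5,200),56)
    o=minimize(c,[p0[0],p0[1],yaw*10],method='Nelder-Mead',options=dict(initial_simplex=[[p0[0],p0[1],yaw*10],[p0[0]+5,p0[1],yaw*10],[p0[0],p0[1]+5,yaw*10],[p0[0],p0[1],yaw*10+2]]))
    print(sel,np.round(o.x[:2],1),round(np.degrees(o.x[2]/10)%60,1),round(o.fun,2))
t,s=V[0][0],V[1][0]
print('rim top',ray(t,(367.2,207),189),'side',ray(s,(351.2,155.8),189))
# tray yaw/corners from top crop
for u in [(35,93),(252,40),(303,258),(90,307)]: print('tray',np.round(ray(t,(240+u[0]/5-.4,165+u[1]/5-.4),14),1))
print('lid L/R/T/B',[np.round(ray(t,(325+u[0]/5-.4,165+u[1]/5-.4),99),1).tolist() for u in [(30,215),(356,215),(195,50),(195,381)]])
print('arm tips',[np.round(ray(t,(325+u[0]/5-.4,165+u[1]/5-.4),220),1).tolist() for u in [(90,207),(350,212)]])
E
python3 fa.py
```

```text
[0] [558.8 158. ] 3.6 3.7
[0] [558.3 158.3] 15.0 3.76
[0] [558.3 158.2] 11.1 3.6
[0] [558.1 158.1] 42.8 5.45
[1] [556.3 156.6] 20.5 19.37
[1] [557.  156.8] 22.3 19.27
[1] [557.1 156.6] 22.3 19.29
[1] [557.3 156.2] 53.1 22.55
[0, 1] [557.5 157.6] 16.1 25.3
[0, 1] [557.6 157.5] 16.4 25.12
[0, 1] [557.7 157.5] 17.3 25.46
[0, 1] [557.6 157.5] 16.3 25.14
rim top [ 530.62582695 -144.94288384  189.        ] side [ 527.97359064 -139.92724285  189.        ]
tray [613.2 236.3  14. ]
tray [650.7  92.   14. ]
tray [505.1  55.6  14. ]
tray [471.  196.5  14. ]
lid L/R/T/B [[531.4, -42.2, 99.0], [533.8, -246.2, 99.0], [636.4, -144.9, 99.0], [429.3, -145.8, 99.0]]
arm tips [[531.3, -71.5, 220.0], [530.2, -218.4, 220.0]]
```

The crop shows the tray piece at top (270,200), a grooved steel plug with a brass hex, so it's the one meant. It's at about (558,158) with flats at about 15° mod 60. I'm moving over it.

send_rows(travel=[[0.6, -0.77, 0], [0.6, -0.77, 0], [0.6, -0.77, 0], [0.6, -0.77, 0], [0.6, -0.77, 0], [0.6, -0.77, 0], [0.6, -0.77, 0], [0.6, -0.77, 0]], turn=[[0, 0, -0.72], [0, 0, -0.72], [0, 0, -0.72], [0, 0, -0.72], [0, 0, -0.72], [0, 0, -0.72], [0, 0, -0.72], [0, 0, -0.72]], fingers=[1, 1, 1, 1, 1, 1, 1, 1])

```text
t: 1.47
eef_pos: [336.9, 433.3, 231.5]
ee_rot: [0.349, 0.937, 0.003, -0.002]
ft_force: [0.0, -0.7, -0.1]
grip_width: 85.4
```

send_rows(travel=[[0.67, -0.83, 0], [0.67, -0.83, 0], [0.67, -0.83, 0], [0.67, -0.83, 0], [0.67, -0.83, 0], [0.67, -0.83, 0], [0.67, -0.83, 0], [0.67, -0.83, 0]], turn=[[0, 0, -0.78], [0, 0, -0.78], [0, 0, -0.78], [0, 0, -0.78], [0, 0, -0.78], [0, 0, -0.78], [0, 0, -0.78], [0, 0, -0.78]], fingers=[1, 1, 1, 1, 1, 1, 1, 1])

```text
t: 2.13
eef_pos: [503.9, 224.6, 233.8]
ee_rot: [0.551, 0.834, 0.006, -0.001]
ft_force: [0.3, 0.5, -0.4]
grip_width: 85.3
```

send_rows(travel=[[0.67, -0.83, 0], [0.67, -0.83, 0], [0.5, -0.7, -0.5], [0, 0, -0.5]], turn=[[0, 0, -0.78], [0, 0, -0.78], [0, 0, -0.78], [0, 0, 0]], fingers=[1, 1, 1, 1])

```text
t: 2.47
eef_pos: [568.0, 143.1, 207.6]
ee_rot: [0.625, 0.781, 0.009, 0.004]
ft_force: [-1.1, -0.3, -0.8]
grip_width: 85.5
```

```bash
python3 - <<'E'
from h import *
from scipy.spatial.transform import Rotation as R
s=st(); M=R.from_quat(s['ee_rot']).as_matrix(); print(M.round(4), np.degrees(np.arctan2(M[1,1],M[0,1])))
E
```

```text
t 2.47 pos [568.  143.1 207.6] rot [0.625 0.781 0.009 0.004] F [-1.1 -0.3 -0.8] M [-0.02  0.05  0.03] w 85.5 j [-0.6   0.46  0.38  1.77 -0.21  0.93  0.08]
[[-0.2186  0.9756  0.0181]
 [ 0.9758  0.2185  0.0098]
 [ 0.0056  0.0198 -0.9998]] 12.622192419576665
```

```bash
cat >> h.py <<'E'
def to(x=None,y=None,z=None,jaw=None):
    from scipy.spatial.transform import Rotation as R
    s=st(); p=np.array(s['eef_pos'],float); M=R.from_quat(s['ee_rot']).as_matrix()
    j=np.degrees(np.arctan2(M[1,1],M[0,1]))
    t=np.array([a if a is not None else b for a,b in zip((x,y,z),p)])
    jaw=j if jaw is None else jaw
    while jaw-j>90: jaw-=180
    while jaw-j<-90: jaw+=180
    a=np.radians(jaw); Y=np.array([np.cos(a),np.sin(a),0]); Z=np.array([0,0,-1.]); T=np.c_[np.cross(Y,Z),Y,Z]
    rv=np.degrees(R.from_matrix(T@M.T).as_rotvec())/4
    print('jaw',round(j,1),'travel units total',np.round((t-p)/30,3),'turn units total',np.round(rv,2))
E
python3 -c "
from h import *
to(557.9,157.7,70,15)"
```

```text
t 2.47 pos [568.  143.1 207.6] rot [0.625 0.781 0.009 0.004] F [-1.1 -0.3 -0.8] M [-0.02  0.05  0.03] w 85.5 j [-0.6   0.46  0.38  1.77 -0.21  0.93  0.08]
jaw 12.6 travel units total [-0.336  0.488 -4.588] turn units total [-0.15  0.26  0.59]
```

send_rows(travel=[[-0.06, 0.08, -0.6], [-0.06, 0.08, -0.7], [-0.06, 0.08, -0.7], [-0.06, 0.08, -0.7], [-0.05, 0.08, -0.7], [-0.04, 0.08, -0.7], [0, 0, -0.3], [0, 0, 0]], turn=[[-0.03, 0.05, 0.1], [-0.03, 0.05, 0.1], [-0.03, 0.05, 0.1], [-0.03, 0.05, 0.1], [-0.03, 0.05, 0.1], [0, 0, 0.1], [0, 0, 0], [0, 0, 0]], fingers=[1, 1, 1, 1, 1, 1, 1, 1])

```text
t: 3.13
eef_pos: [559.9, 154.0, 69.6]
ee_rot: [0.611, 0.792, 0.0, 0.001]
ft_force: [0.2, 0.4, 0.1]
grip_width: 85.3
```

```bash
python3 -c "
from h import *
to(557.9,157.7,41,15)
r=snap('top','top1.png');q=snap('side','side1.png')
a=cv2.resize(r['image'][160:240,230:310],None,fx=5,fy=5,interpolation=2);b=cv2.resize(q['image'][220:320,252:352],None,fx=4,fy=4,interpolation=2);cv2.imwrite('pics/c3.png',np.hstack([a,b]))"
```

```text
t 3.13 pos [559.9 154.   69.6] rot [0.611 0.792 0.    0.001] F [0.2 0.4 0.1] M [ 0.04  0.05 -0.01] w 85.3 j [-0.56  0.66  0.29  1.85 -0.28  0.68  0.15]
jaw 14.7 travel units total [-0.066  0.125 -0.952] turn units total [0.01 0.04 0.07]
```

View pics/c3.png

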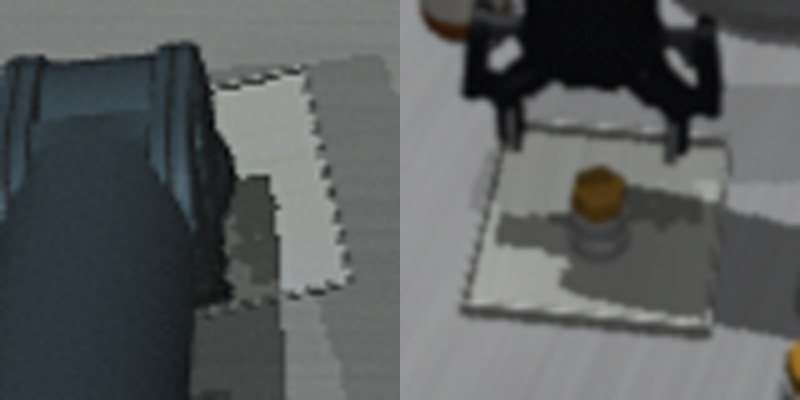

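The side crop shows the adapter at (598,195), centred under the open fingers at (510,145) and (675,155). I'll do the final alignment and descend.

send_rows(travel=[[-0.05, 0.1, -0.2], [-0.02, 0.04, -0.3], [0, 0, -0.25], [0, 0, -0.2], [0, 0, 0]], turn=[[0, 0.04, 0.07], [0, 0, 0], [0, 0, 0], [0, 0, 0], [0, 0, 0]], fingers=[1, 1, 1, 1, 1])

```text
t: 3.65
eef_pos: [562.5, 159.6, 45.0]
ee_rot: [0.609, 0.793, 0.004, 0.003]
ft_force: [-1.3, -0.7, -0.2]
grip_width: 85.4
```

```bash
python3 -c "
from h import *
to(557.9,157.7,41,15)"
```

```text
t 3.65 pos [562.5 159.6  45. ] rot [0.609 0.793 0.004 0.003] F [-1.3 -0.7 -0.2] M [-0.05  0.04 -0.04] w 85.4 j [-0.56  0.7   0.27  1.85 -0.3   0.63  0.16]
jaw 15.0 travel units total [-0.153 -0.062 -0.132] turn units total [-0.04  0.15  0.01]
```

send_rows(travel=[[-0.1, -0.04, -0.1], [0, 0, 0], [0, 0, 0]], turn=[[-0.04, 0.1, 0], [0, 0, 0], [0, 0, 0]], fingers=[1, 1, 1])

```text
t: 3.9
eef_pos: [559.2, 158.0, 41.4]
ee_rot: [0.609, 0.793, 0.0, 0.001]
ft_force: [0.7, -0.3, 0.5]
grip_width: 85.3
```

```bash
python3 -c "
from h import *
to(557.9,157.7,41,15)
manip.read_camera('side')
to(557.9,157.7,41,15)
manip.read_camera('side')
to(557.9,157.7,41,15)"
```

```text
t 3.9 pos [559.2 158.   41.4] rot [0.609 0.793 0.    0.001] F [ 0.7 -0.3  0.5] M [ 0.01 -0.01  0.07] w 85.3 j [-0.56  0.7   0.27  1.85 -0.3   0.63  0.16]
jaw 14.9 travel units total [-0.044 -0.01  -0.014] turn units total [0.01 0.03 0.01]
t 3.95 pos [559.1 157.9  41.4] rot [0.609 0.793 0.    0.001] F [ 0.  -0.9  0. ] M [0.05 0.01 0.02] w 85.4 j [-0.56  0.7   0.27  1.85 -0.3   0.63  0.16]
jaw 14.9 travel units total [-0.04  -0.008 -0.014] turn units total [0.01 0.03 0.01]
t 4.0 pos [559.2 158.   41.5] rot [0.609 0.793 0.    0.001] F [ 0.4  0.2 -0.4] M [0.01 0.02 0.01] w 85.6 j [-0.56  0.7   0.27  1.85 -0.3   0.63  0.16]
jaw 15.0 travel units total [-0.042 -0.011 -0.017] turn units total [0.01 0.03 0.01]
```

send_rows(travel=[[-0.03, 0, 0], [0, 0, 0], [0, 0, 0], [0, 0, 0], [0, 0, 0], [0, 0, 0]], turn=[[0, 0, 0], [0, 0, 0], [0, 0, 0], [0, 0, 0], [0, 0, 0], [0, 0, 0]], fingers=[0.8, 0.65, 0.5, 0.3, 0.2, 0.1])

```text
t: 4.5
eef_pos: [558.5, 158.0, 42.7]
ee_rot: [0.609, 0.793, 0.001, 0.001]
ft_force: [0.6, 0.1, -2.1]
grip_width: 31.4
```

send_rows(travel=[[0, 0, 0], [0, 0, 0], [0, 0, 0], [0, 0, 0]], turn=[[0, 0, 0], [0, 0, 0], [0, 0, 0], [0, 0, 0]], fingers=[0, 0, 0, 0])

```text
t: 4.83
eef_pos: [558.5, 158.1, 42.7]
ee_rot: [0.609, 0.793, 0.001, 0.001]
ft_force: [0.1, -0.5, 0.4]
grip_width: 31.2
```

```bash
python3 -c "
from h import *
st()
q=snap('side','side2.png')
b=cv2.resize(q['image'][230:310,262:342],None,fx=6,fy=6,interpolation=2);cv2.imwrite('pics/c4.png',b)"
```

```text
t 4.83 pos [558.5 158.1  42.7] rot [0.609 0.793 0.001 0.001] F [ 0.1 -0.5  0.4] M [-0.06  0.11  0.02] w 31.2 j [-0.56  0.7   0.27  1.85 -0.3   0.63  0.16]
```

View pics/c4.png

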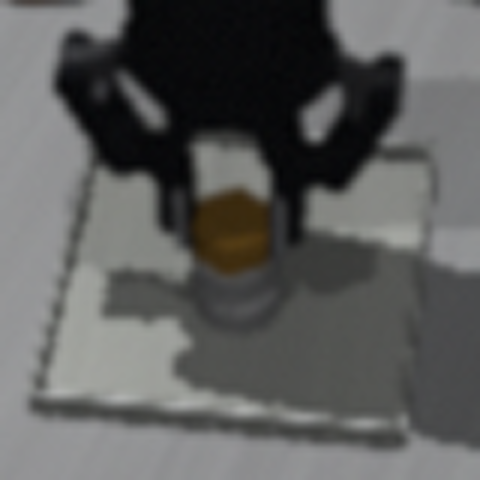

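The side crop shows the hex at (232,232), held between both pads. I'm lifting it.

send_rows(travel=[[0, 0, 0.2], [0, 0, 0.5], [0, 0, 0.8], [0, 0, 0.9], [0, 0, 0.9], [0, 0, 0.9], [0, 0, 0.9], [0, 0, 0.9]], turn=[[0, 0, 0], [0, 0, 0], [0, 0, 0], [0, 0, 0], [0, 0, 0], [0, 0, 0], [0, 0, 0], [0, 0, 0]], fingers=[0, 0, 0, 0, 0, 0, 0, 0])

```text
t: 5.55
eef_pos: [548.9, 155.1, 222.6]
ee_rot: [0.609, 0.793, -0.008, -0.004]
ft_force: [0.8, 0.9, -3.8]
grip_width: 31.2
```

```bash
python3 -c "
from h import *
to(530.6,-60,290,0)"
```

```text
t 5.55 pos [548.9 155.1 222.6] rot [ 0.609  0.793 -0.008 -0.004] F [ 0.8  0.9 -3.8] M [ 0.05 -0.13  0.03] w 31.2 j [-0.64  0.44  0.38  1.77 -0.18  0.99  0.07]
jaw 14.9 travel units total [-0.611 -7.17   2.246] turn units total [ 0.08 -0.25 -3.73]
```

send_rows(travel=[[-0.07, -0.6, 0.4], [-0.07, -0.8, 0.5], [-0.07, -0.9, 0.5], [-0.07, -0.9, 0.5], [-0.07, -0.9, 0.35], [-0.07, -0.9, 0], [-0.07, -0.9, 0], [-0.07, -0.9, 0]], turn=[[0.02, -0.05, -0.47], [0.02, -0.05, -0.47], [0.02, -0.05, -0.47], [0.02, -0.05, -0.47], [0, -0.05, -0.47], [0, 0, -0.47], [0, 0, -0.47], [0, 0, -0.47]], fingers=[0, 0, 0, 0, 0, 0, 0, 0])

```text
t: 6.22
eef_pos: [530.4, -48.0, 301.1]
ee_rot: [0.707, 0.707, 0.006, 0.002]
ft_force: [0.2, -1.3, -3.1]
grip_width: 31.5
```

```bash
python3 -c "
from h import *
to(530.6,-144.5,290,0)"
```

```text
t 6.22 pos [530.4 -48.  301.1] rot [0.707 0.707 0.006 0.002] F [ 0.2 -1.3 -3.1] M [-0.02  0.   -0.05] w 31.5 j [-0.43  0.28  0.53  1.8  -0.17  1.1   0.17]
jaw -0.0 travel units total [ 0.006 -3.218 -0.372] turn units total [-0.1   0.16  0.  ]
```

send_rows(travel=[[0, -0.7, -0.1], [0, -0.7, -0.1], [0, -0.7, -0.1], [0, -0.6, -0.1], [0, -0.35, 0], [0, 0, 0], [0, 0, 0]], turn=[[-0.03, 0.04, 0], [-0.03, 0.04, 0], [-0.03, 0.04, 0], [0, 0.04, 0], [0, 0, 0], [0, 0, 0], [0, 0, 0]], fingers=[0, 0, 0, 0, 0, 0, 0])

```text
t: 6.8
eef_pos: [524.6, -151.4, 289.5]
ee_rot: [0.712, 0.702, -0.001, -0.001]
ft_force: [0.7, 0.5, -3.8]
grip_width: 31.2
```

```bash
python3 -c "
from h import *
to(530.6,-144.5,245,0)
r=snap('top','top3.png');q=snap('side','side3.png')
a=cv2.resize(r['image'][165:245,325:405],None,fx=5,fy=5,interpolation=2);b=cv2.resize(q['image'][90:190,302:402],None,fx=4,fy=4,interpolation=2);cv2.imwrite('pics/c5.png',np.hstack([a,b]))"
```

```text
t 6.8 pos [ 524.6 -151.4  289.5] rot [ 0.712  0.702 -0.001 -0.001] F [ 0.7  0.5 -3.8] M [ 0.02 -0.08  0.  ] w 31.2 j [-0.26  0.33  0.58  1.77 -0.2   1.1   0.37]
jaw -0.8 travel units total [ 0.201  0.23  -1.482] turn units total [ 0.   -0.05  0.21]
```

View pics/c5.png

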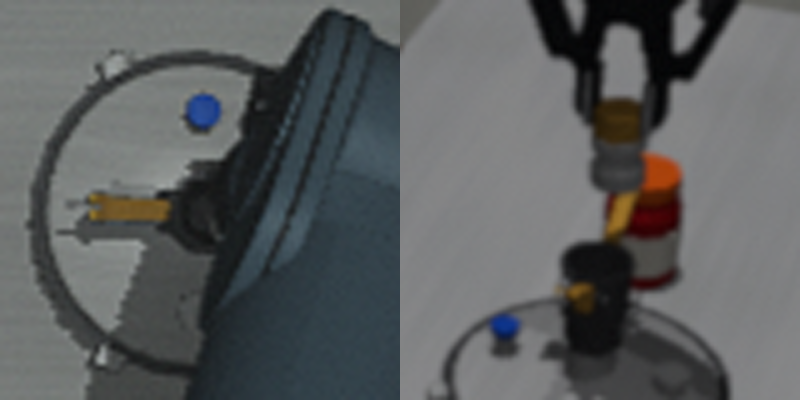

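```bash
cat > fc.py <<'E'
from fit import *
def circ(x,y,z,r): 
    a=np.linspace(0,2*np.pi,48,endpoint=False); return np.c_[x+r*np.cos(a),y+r*np.sin(a),0*a+z]
for n,box,rows,zlow in (('side',(336,144,32,36),20,165),('top',(354,194,26,26),26,175)):
    r=load(n,0); l,t,w,h=box; im=r['image'][t:t+h,l:l+w].astype(float); g=im.mean(2)
    y=np.clip((95-g)/(95-45),0,1); bad=(im[...,2]-im[...,0]>25)
    wgt=(~cv2.dilate(bad.astype(np.uint8),np.ones((3,3))).astype(bool)).astype(float); wgt[rows:]=0
    print(n,np.percentile(g,[5,30,50,80,95]).round())
    p0=[530,-143]
    def c(p):
        P=np.r_[circ(p[0],p[1],189,25.5),circ(p[0],p[1],zlow,25.5)]
        return (wgt*(render(r,P,box)-y)**2).sum()
    for s in (p0,[527,-140],[533,-147]):
        o=minimize(c,s,method='Nelder-Mead',options=dict(initial_simplex=[s,[s[0]+4,s[1]],[s[0],s[1]+4]])); print(np.round(o.x,2),round(o.fun,2))
    P=np.r_[circ(*o.x,189,25.5),circ(*o.x,zlow,25.5)]
    v=np.hstack([y,render(r,P,box)*wgt,wgt])*255
    cv2.imwrite(f'pics/f_{n}.png',cv2.resize(v.astype(np.uint8),None,fx=8,fy=8,interpolation=0))
E
python3 fc.py
```

```text
side [ 15.  29.  66. 118. 127.]
[ 527.48 -143.51] 17.91
[ 527.5  -143.59] 17.9
[ 527.5  -143.59] 17.9
top [ 28.  57.  75. 121. 134.]
[ 530.31 -143.88] 28.17
[ 530.16 -144.07] 28.25
[ 529.93 -143.9 ] 28.27
```

View pics/f_side.png

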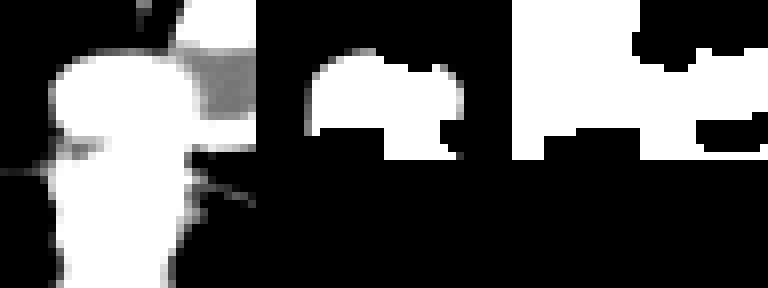

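View pics/f_top.png

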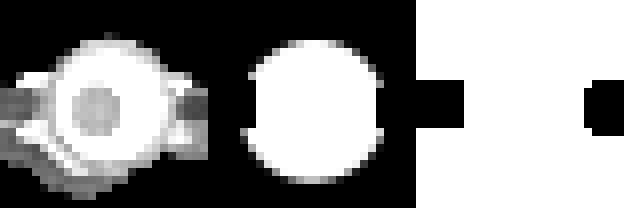

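```bash
cat > fh.py <<'E'
from fit import *
import sys
def run(i,box,z,x0,y0,thr=45,dk=40):
    r=load('side',i); l,t,w,h=box; im=r['image'][t:t+h,l:l+w].astype(float)
    y=np.clip((im[...,2]-im[...,0])/dk,0,1)
    def c(p): return ((render(r,hexpts(p[0],p[1],0,z-4.7,z+13.3),box)-y)**2).sum()
    for s in ([x0,y0],[x0+4,y0-3]):
        o=minimize(c,s,method='Nelder-Mead',options=dict(initial_simplex=[s,[s[0]+4,s[1]],[s[0],s[1]+4]])); print(np.round(o.x,2),round(o.fun,2))
    v=np.hstack([y,render(r,hexpts(*o.x,0,z-4.7,z+13.3),box)])*255
    cv2.imwrite('pics/f_h.png',cv2.resize(v.astype(np.uint8),None,fx=10,fy=10,interpolation=0))
if __name__=='__main__': run(3,(344,108,24,24),289.5,524.6,-151.4)
E
python3 fh.py
```

```text
[ 525.39 -149.26] 38.96
[ 525.41 -150.03] 39.13
```

View pics/f_h.png

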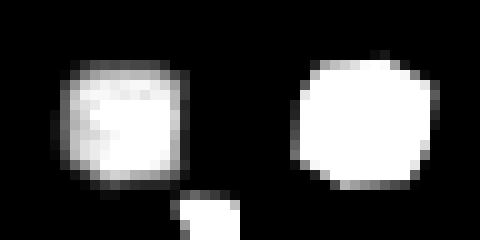

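Coupler axis estimates are top (530.3,-144.0) and side (527.5,-143.6), so I'll start the feel at (529,-144). Next I go down to just above the rim.

send_rows(travel=[[0.05, 0.09, -0.35], [0.05, 0.09, -0.4], [0.04, 0.07, -0.4], [0, 0, -0.35], [0, 0, -0.2], [0, 0, 0], [0, 0, 0]], turn=[[0, -0.02, 0.1], [0, -0.02, 0.1], [0, 0, 0], [0, 0, 0], [0, 0, 0], [0, 0, 0], [0, 0, 0]], fingers=[0, 0, 0, 0, 0, 0, 0])

```text
t: 7.48
eef_pos: [530.7, -133.6, 233.7]
ee_rot: [0.702, 0.712, 0.002, -0.001]
ft_force: [0.3, -0.8, -3.1]
grip_width: 31.1
```

```bash
python3 -c "
from h import *
to(529,-144,235,0)
r=snap('top','top4.png');q=snap('side','side4.png')
a=cv2.resize(r['image'][165:245,325:405],None,fx=5,fy=5,interpolation=2);b=cv2.resize(q['image'][110:190,312:392],None,fx=5,fy=5,interpolation=2);cv2.imwrite('pics/c6.png',np.hstack([a,b]))"
```

```text
t 7.48 pos [ 530.7 -133.6  233.7] rot [ 0.702  0.712  0.002 -0.001] F [ 0.3 -0.8 -3.1] M [-0.03 -0.03 -0.01] w 31.1 j [-0.25  0.39  0.54  1.84 -0.24  0.98  0.41]
jaw 0.9 travel units total [-0.057 -0.348  0.043] turn units total [-0.06  0.01 -0.22]
```

View pics/c6.png

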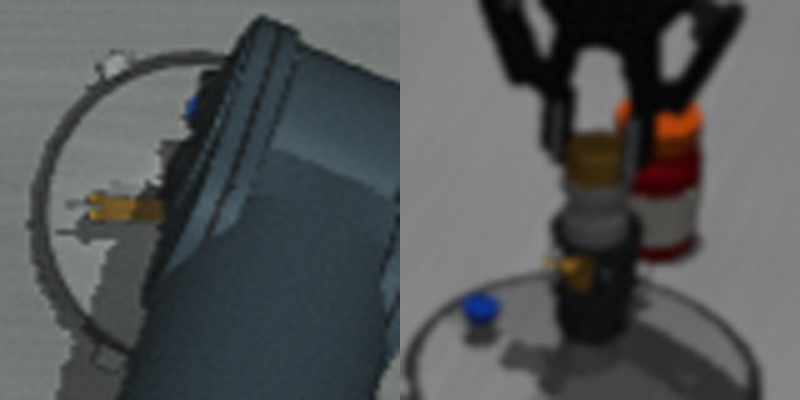

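send_rows(travel=[[-0.03, -0.15, 0.03], [-0.03, -0.13, 0.03], [0, -0.06, 0], [0, 0, 0], [0, 0, 0], [0, 0, 0]], turn=[[-0.03, 0, -0.1], [-0.03, 0, -0.1], [0, 0, 0], [0, 0, 0], [0, 0, 0], [0, 0, 0]], fingers=[0, 0, 0, 0, 0, 0])

```text
t: 8.08
eef_pos: [530.1, -146.9, 238.7]
ee_rot: [0.708, 0.706, 0.001, 0.003]
ft_force: [0.3, -0.1, -3.5]
grip_width: 31.0
```

```bash
python3 -c "
from h import *
to(529,-144,235,0)
q=snap('side','side5.png')
to(529,-144,235,0)
b=cv2.resize(q['image'][110:190,312:392],None,fx=7,fy=7,interpolation=2);cv2.imwrite('pics/c7.png',b)"
```

```text
t 8.08 pos [ 530.1 -146.9  238.7] rot [0.708 0.706 0.001 0.003] F [ 0.3 -0.1 -3.5] M [-0.08  0.05 -0.01] w 31.0 j [-0.24  0.39  0.55  1.83 -0.24  0.98  0.41]
jaw -0.2 travel units total [-0.037  0.098 -0.124] turn units total [0.03 0.08 0.04]
t 8.13 pos [ 530.1 -146.9  238.7] rot [0.708 0.706 0.001 0.003] F [ 0.2 -0.1 -3.1] M [-0.02  0.01 -0.02] w 31.1 j [-0.24  0.39  0.55  1.83 -0.24  0.98  0.41]
jaw -0.2 travel units total [-0.037  0.098 -0.124] turn units total [0.03 0.09 0.04]
```

View pics/c7.png

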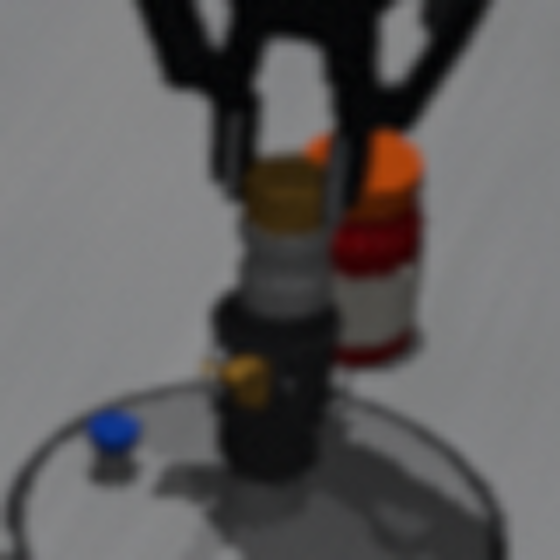

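```bash
cat > ov.py <<'E'
from fit import *
from fc import circ
E
python3 - <<'E'
from fit import *
def circ(x,y,z,r): 
    a=np.linspace(0,2*np.pi,48,endpoint=False); return np.c_[x+r*np.cos(a),y+r*np.sin(a),0*a+z]
r=load('side',5); K=7; o=np.array([312,110])
b=cv2.resize(r['image'][110:190,312:392],None,fx=K,fy=K,interpolation=2)
b=np.clip(b.astype(float)*1.6,0,255).astype(np.uint8); c=b.copy()
def dr(P,col): 
    q=((proj(r,P)-o+.5)*K); cv2.polylines(c,[np.round(q).astype(np.int32)],True,col,1)
X,Y,Z=530.1,-146.9,238.7-39.7
dr(circ(X,Y,Z,18.3),(0,255,0)); dr(circ(X,Y,Z+35,18.3),(0,255,0)); dr(circ(X,Y,Z+53,15),(0,255,255))
for (x,y,col) in ((530.3,-144,(255,100,0)),): 
    dr(circ(x,y,189,25.5),col); dr(circ(x,y,189,19),col)
cv2.imwrite('pics/ov.png',np.hstack([b[:, :400],c[:, :400]]))
E
```

```text
(no output)
```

View pics/ov.png

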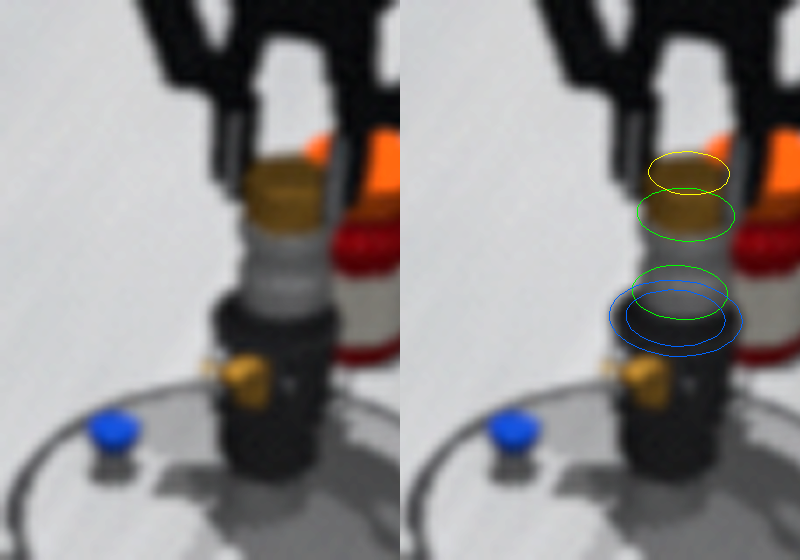

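```bash
python3 - <<'E'
from fit import *
r=load('side',5); g=r['image'].astype(float).mean(2)
for row in range(131,172,2):
    print(row,g[row,338:366].round().astype(int).tolist())
E
```

```text
131 [135, 135, 131, 109, 56, 23, 32, 36, 20, 18, 58, 100, 116, 112, 109, 106, 102, 99, 90, 78, 62, 45, 39, 29, 13, 10, 24, 56]
133 [134, 135, 133, 109, 53, 24, 36, 37, 18, 14, 27, 40, 41, 38, 38, 36, 37, 37, 42, 47, 46, 45, 42, 28, 10, 12, 31, 60]
135 [134, 135, 133, 115, 75, 45, 43, 36, 24, 27, 32, 34, 33, 33, 33, 34, 33, 34, 34, 31, 33, 42, 41, 23, 9, 15, 42, 70]
137 [134, 134, 135, 134, 127, 104, 67, 39, 22, 24, 29, 34, 39, 42, 44, 44, 43, 43, 41, 36, 38, 46, 40, 19, 13, 24, 44, 55]
139 [135, 135, 134, 134, 133, 130, 120, 104, 73, 39, 29, 32, 33, 33, 37, 37, 37, 38, 37, 34, 39, 46, 39, 23, 20, 28, 34, 35]
141 [134, 135, 134, 133, 135, 135, 133, 113, 73, 43, 37, 34, 34, 36, 37, 38, 37, 36, 35, 32, 36, 42, 38, 29, 25, 26, 26, 26]
143 [134, 133, 134, 133, 134, 135, 132, 116, 78, 53, 52, 51, 52, 49, 50, 51, 49, 49, 50, 48, 46, 43, 33, 26, 26, 29, 26, 27]
145 [134, 133, 134, 134, 133, 134, 134, 130, 106, 65, 50, 52, 54, 55, 58, 60, 60, 58, 55, 50, 44, 33, 27, 27, 27, 32, 26, 26]
147 [134, 134, 133, 133, 133, 134, 134, 119, 83, 52, 46, 47, 49, 50, 51, 52, 52, 51, 48, 46, 42, 32, 22, 19,
[... 777 characters left out ...]
 82, 65, 58, 62, 61, 54, 37, 26, 22, 19, 18, 19, 17, 17, 16, 17, 21, 31, 26, 22, 21, 23, 24]
163 [133, 127, 113, 97, 91, 65, 63, 74, 69, 53, 43, 37, 29, 23, 22, 21, 18, 18, 16, 16, 27, 62, 90, 89, 92, 106, 110, 110]
165 [85, 81, 77, 68, 60, 48, 31, 30, 35, 35, 36, 36, 27, 20, 27, 32, 22, 16, 17, 15, 24, 49, 71, 84, 110, 127, 130, 130]
167 [102, 102, 100, 86, 53, 25, 16, 19, 26, 31, 33, 29, 22, 16, 16, 18, 18, 18, 15, 16, 29, 53, 70, 70, 77, 83, 88, 97]
169 [104, 103, 103, 97, 78, 43, 19, 16, 16, 17, 17, 16, 16, 15, 17, 17, 18, 15, 15, 19, 35, 52, 65, 84, 96, 98, 93, 89]
171 [103, 104, 106, 104, 84, 43, 16, 14, 15, 15, 17, 16, 16, 16, 16, 16, 16, 17, 22, 32, 41, 45, 49, 68, 92, 102, 104, 104]
```

send_rows(travel=[[0.04, 0.06, -0.08], [0, 0.03, -0.06], [0, 0, 0], [0, 0, 0], [0, 0, 0]], turn=[[0.03, 0.05, 0.04], [0, 0, 0], [0, 0, 0], [0, 0, 0], [0, 0, 0]], fingers=[0, 0, 0, 0, 0])

```text
t: 8.55
eef_pos: [531.5, -143.2, 233.7]
ee_rot: [0.707, 0.708, 0.001, 0.0]
ft_force: [0.0, -0.5, -2.4]
grip_width: 31.2
```

```bash
python3 -c "
from h import *
to(531.2,-144,229,0)"
```

```text
t 8.55 pos [ 531.5 -143.2  233.7] rot [0.707 0.708 0.001 0.   ] F [ 0.  -0.5 -2.4] M [-0.02 -0.02  0.01] w 31.2 j [-0.24  0.4   0.54  1.83 -0.25  0.98  0.41]
jaw 0.1 travel units total [-0.009 -0.025 -0.158] turn units total [-0.01  0.02 -0.02]
```

Close enough, so I'm descending in small steps and watching the force.

send_rows(travel=[[0, -0.02, -0.06], [0, 0, -0.05], [0, 0, -0.05], [0, 0, 0]], turn=[[0, 0, 0], [0, 0, 0], [0, 0, 0], [0, 0, 0]], fingers=[0, 0, 0, 0])

```text
t: 8.88
eef_pos: [531.5, -143.8, 228.4]
ee_rot: [0.707, 0.708, 0.001, 0.0]
ft_force: [-0.6, -0.1, -2.8]
grip_width: 30.9
```

send_rows(travel=[[0, 0, -0.04], [0, 0, 0]], turn=[[0, 0, 0], [0, 0, 0]], fingers=[0, 0])

```text
t: 9.05
eef_pos: [531.4, -143.9, 226.9]
ee_rot: [0.707, 0.708, 0.001, 0.0]
ft_force: [0.4, 0.9, -3.0]
grip_width: 31.0
```

send_rows(travel=[[0, 0, -0.04], [0, 0, 0]], turn=[[0, 0, 0], [0, 0, 0]], fingers=[0, 0])

```text
t: 9.22
eef_pos: [531.5, -144.0, 225.8]
ee_rot: [0.707, 0.708, 0.001, 0.0]
ft_force: [0.7, -0.4, -3.3]
grip_width: 31.1
```

```bash
python3 -c "
from h import *
to(531.2,-144,229,0)"
```

```text
t 9.22 pos [ 531.5 -144.   225.8] rot [0.707 0.708 0.001 0.   ] F [ 0.7 -0.4 -3.3] M [-0.07 -0.01  0.02] w 31.1 j [-0.23  0.41  0.54  1.84 -0.25  0.96  0.42]
jaw 0.1 travel units total [-0.01   0.001  0.108] turn units total [-0.01  0.02 -0.02]
```

send_rows(travel=[[0, 0, -0.05], [0, 0, -0.04], [0, 0, 0]], turn=[[0, 0, 0], [0, 0, 0], [0, 0, 0]], fingers=[0, 0, 0])

```text
t: 9.47
eef_pos: [531.7, -144.2, 222.9]
ee_rot: [0.707, 0.707, 0.001, 0.001]
ft_force: [0.3, 0.2, -3.0]
grip_width: 30.9
```

send_rows(travel=[[0, 0, -0.05], [0, 0, -0.05], [0, 0, 0]], turn=[[0, 0, 0], [0, 0, 0], [0, 0, 0]], fingers=[0, 0, 0])

```text
t: 9.72
eef_pos: [531.6, -144.2, 219.5]
ee_rot: [0.707, 0.707, 0.001, 0.001]
ft_force: [0.2, -0.1, -2.8]
grip_width: 30.9
```

send_rows(travel=[[0, 0, -0.06], [0, 0, -0.06], [0, 0, -0.05], [0, 0, 0]], turn=[[0, 0, 0], [0, 0, 0], [0, 0, 0], [0, 0, 0]], fingers=[0, 0, 0, 0])

```text
t: 10.05
eef_pos: [531.6, -144.1, 213.8]
ee_rot: [0.707, 0.708, 0.001, 0.001]
ft_force: [0.0, -0.2, -2.7]
grip_width: 31.5
```

send_rows(travel=[[0, 0, -0.06], [0, 0, -0.06], [0, 0, -0.05], [0, 0, 0]], turn=[[0, 0, 0], [0, 0, 0], [0, 0, 0], [0, 0, 0]], fingers=[0, 0, 0, 0])

```text
t: 10.38
eef_pos: [531.7, -144.1, 208.1]
ee_rot: [0.707, 0.708, 0.001, 0.001]
ft_force: [1.1, -0.4, -3.3]
grip_width: 31.2
```

```bash
python3 -c "
from h import *
to(531.2,-144,196,0)
q=snap('side','side6.png')
b=cv2.resize(q['image'][110:190,312:392],None,fx=7,fy=7,interpolation=2);b=np.clip(b*1.6,0,255);cv2.imwrite('pics/c8.png',b)"
```

```text
t 10.38 pos [ 531.7 -144.1  208.1] rot [0.707 0.708 0.001 0.001] F [ 1.1 -0.4 -3.3] M [-0.05 -0.01 -0.04] w 31.2 j [-0.22  0.43  0.53  1.85 -0.27  0.93  0.43]
jaw 0.1 travel units total [-0.015  0.004 -0.404] turn units total [-0.01  0.03 -0.02][ WARN:0@1.875] global loadsave.cpp:1063 imwrite_ Unsupported depth image for selected encoder is fallbacked to CV_8U.
```

View pics/c8.png

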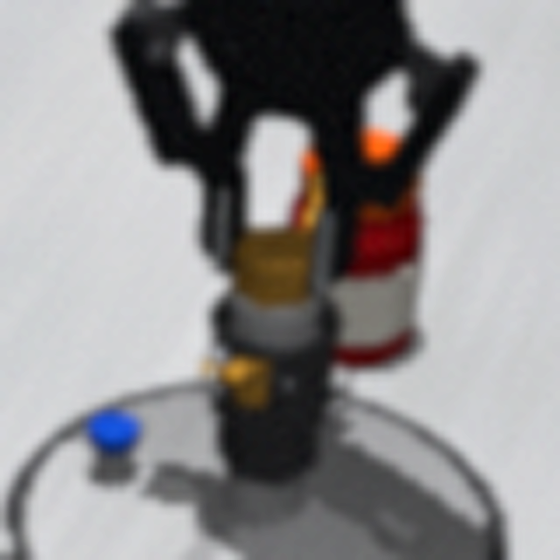

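The adapter is inside the socket: hex at (273,265), rim at (277,310), and no side load. I'll keep lowering to the gasket.

send_rows(travel=[[0, 0, -0.06], [0, 0, -0.06], [0, 0, -0.05], [0, 0, 0]], turn=[[0, 0, 0], [0, 0, 0], [0, 0, 0], [0, 0, 0]], fingers=[0, 0, 0, 0])

```text
t: 10.77
eef_pos: [531.7, -144.1, 202.7]
ee_rot: [0.707, 0.708, 0.001, 0.001]
ft_force: [0.6, -0.4, -2.1]
grip_width: 31.2
```

send_rows(travel=[[0, 0, -0.05], [0, 0, -0.04], [0, 0, 0]], turn=[[0, 0, 0], [0, 0, 0], [0, 0, 0]], fingers=[0, 0, 0])

```text
t: 11.02
eef_pos: [531.6, -144.3, 199.7]
ee_rot: [0.707, 0.707, 0.001, 0.001]
ft_force: [0.3, 0.2, -3.1]
grip_width: 31.1
```

send_rows(travel=[[0, 0, -0.03], [0, 0, 0]], turn=[[0, 0, 0], [0, 0, 0]], fingers=[0, 0])

```text
t: 11.18
eef_pos: [531.6, -144.3, 198.7]
ee_rot: [0.707, 0.707, 0.001, 0.001]
ft_force: [-0.8, -0.9, -2.6]
grip_width: 31.2
```

send_rows(travel=[[0, 0, -0.03], [0, 0, 0]], turn=[[0, 0, 0], [0, 0, 0]], fingers=[0, 0])

```text
t: 11.35
eef_pos: [531.6, -144.3, 197.7]
ee_rot: [0.707, 0.707, 0.001, 0.001]
ft_force: [-0.1, -1.3, -2.9]
grip_width: 31.4
```

send_rows(travel=[[0, 0, -0.03], [0, 0, 0]], turn=[[0, 0, 0], [0, 0, 0]], fingers=[0, 0])

```text
t: 11.52
eef_pos: [531.5, -144.3, 196.8]
ee_rot: [0.707, 0.707, 0.001, 0.001]
ft_force: [0.7, 0.4, -3.3]
grip_width: 31.4
```

send_rows(travel=[[0, 0, -0.03], [0, 0, 0]], turn=[[0, 0, 0], [0, 0, 0]], fingers=[0, 0])

```text
t: 11.68
eef_pos: [531.5, -144.4, 195.8]
ee_rot: [0.707, 0.707, 0.001, 0.001]
ft_force: [0.5, 0.6, -3.2]
grip_width: 31.1
```

send_rows(travel=[[0, 0, -0.02], [0, 0, 0]], turn=[[0, 0, 0], [0, 0, 0]], fingers=[0, 0])

```text
t: 11.85
eef_pos: [531.6, -144.5, 195.6]
ee_rot: [0.707, 0.707, 0.001, 0.001]
ft_force: [0.3, 0.5, -2.3]
grip_width: 31.0
```

send_rows(travel=[[0, 0, -0.02], [0, 0, 0]], turn=[[0, 0, 0], [0, 0, 0]], fingers=[0, 0])

```text
t: 12.02
eef_pos: [531.6, -144.6, 195.5]
ee_rot: [0.707, 0.707, 0.001, 0.001]
ft_force: [-1.4, -0.1, -1.6]
grip_width: 31.3
```

send_rows(travel=[[0, 0, -0.02], [0, 0, 0]], turn=[[0, 0, 0], [0, 0, 0]], fingers=[0, 0])

```text
t: 12.18
eef_pos: [531.6, -144.6, 195.5]
ee_rot: [0.707, 0.707, 0.001, 0.0]
ft_force: [-2.3, -0.5, -1.1]
grip_width: 31.2
```

send_rows(travel=[[0, 0, -0.05]], turn=[[0, 0, 0]], fingers=[0])

```text
t: 12.27
eef_pos: [531.7, -144.7, 194.8]
ee_rot: [0.707, 0.707, 0.001, 0.0]
ft_force: [-7.0, 1.9, 17.3]
grip_width: 31.2
```

send_rows(travel=[[0, 0, -0.08]], turn=[[0, 0, 0]], fingers=[0])

```text
t: 12.35
eef_pos: [531.8, -144.9, 194.1]
ee_rot: [0.707, 0.707, 0.002, 0.0]
ft_force: [-11.9, 2.8, 30.0]
grip_width: 31.1
```

send_rows(travel=[[0, 0, -0.12]], turn=[[0, 0, 0]], fingers=[0])

```text
t: 12.43
eef_pos: [531.9, -145.0, 193.4]
ee_rot: [0.707, 0.707, 0.003, -0.0]
ft_force: [-16.7, 5.8, 44.0]
grip_width: 31.0
```

The load climbed about 20 N/mm from TCP z≈195.5 with the expected yield, so the foot is on the gasket. I'll relax and let go.

send_rows(travel=[[0, 0, 0.05], [0, 0, 0.02], [0, 0, 0]], turn=[[0, 0, 0], [0, 0, 0], [0, 0, 0]], fingers=[0, 0, 0])

```text
t: 12.68
eef_pos: [531.8, -145.0, 197.3]
ee_rot: [0.707, 0.707, 0.004, -0.0]
ft_force: [-1.3, -0.1, -2.6]
grip_width: 31.1
```

```bash
python3 -c "
from h import *
st()"
```

```text
t 12.68 pos [ 531.8 -145.   197.3] rot [ 0.707  0.707  0.004 -0.   ] F [-1.3 -0.1 -2.6] M [-0.01  0.15 -0.02] w 31.1 j [-0.21  0.45  0.52  1.86 -0.29  0.9   0.44]
```

send_rows(travel=[[0, 0, -0.03], [0, 0, -0.03], [0, 0, -0.02]], turn=[[0, 0, 0], [0, 0, 0], [0, 0, 0]], fingers=[0, 0, 0])

```text
t: 12.93
eef_pos: [531.8, -145.0, 195.0]
ee_rot: [0.707, 0.707, 0.003, -0.001]
ft_force: [-5.7, 2.0, 15.3]
grip_width: 31.1
```

send_rows(travel=[[0, 0, -0.02], [0, 0, -0.02]], turn=[[0, 0, 0], [0, 0, 0]], fingers=[0, 0])

```text
t: 13.1
eef_pos: [531.8, -145.1, 195.1]
ee_rot: [0.707, 0.707, 0.004, -0.001]
ft_force: [-5.2, 0.9, 9.9]
grip_width: 31.1
```

send_rows(travel=[[0, 0, 0], [0, 0, 0], [0, 0, 0], [0, 0, 0], [0, 0, 0]], turn=[[0, 0, 0], [0, 0, 0], [0, 0, 0], [0, 0, 0], [0, 0, 0]], fingers=[0.42, 0.5, 0.6, 0.7, 0.8])

```text
t: 13.52
eef_pos: [533.5, -145.1, 194.7]
ee_rot: [0.707, 0.707, 0.004, 0.0]
ft_force: [0.1, -0.5, 0.8]
grip_width: 67.9
```

send_rows(travel=[[0, 0, 0.1], [0, 0, 0.3], [0, 0, 0.6], [0, 0, 0.6], [0, 0, 0.6], [0, 0, 0.3], [0, 0, 0], [0, 0, 0]], turn=[[0, 0, 0], [0, 0, 0], [0, 0, 0], [0, 0, 0], [0, 0, 0], [0, 0, 0], [0, 0, 0], [0, 0, 0]], fingers=[0.9, 1, 1, 1, 1, 1, 1, 1])

```text
t: 14.18
eef_pos: [533.3, -145.3, 275.4]
ee_rot: [0.707, 0.707, 0.004, 0.001]
ft_force: [0.4, -0.1, -0.5]
grip_width: 85.2
```

```bash
python3 -c "
from h import *
to(531.8,-145,270,90)
r=snap('top','top7.png');q=snap('side','side7.png')
b=cv2.resize(q['image'][110:190,312:392],None,fx=7,fy=7,interpolation=2);b=np.clip(b*1.6,0,255).astype(np.uint8);cv2.imwrite('pics/c9.png',b)"
```

```text
t 14.18 pos [ 533.3 -145.3  275.4] rot [0.707 0.707 0.004 0.001] F [ 0.4 -0.1 -0.5] M [ 0.03  0.02 -0.04] w 85.2 j [-0.25  0.35  0.56  1.78 -0.22  1.06  0.39]
jaw -0.0 travel units total [-0.052  0.011 -0.18 ] turn units total [ 2.00e-02  1.30e-01 -2.25e+01]
```

View pics/c9.png

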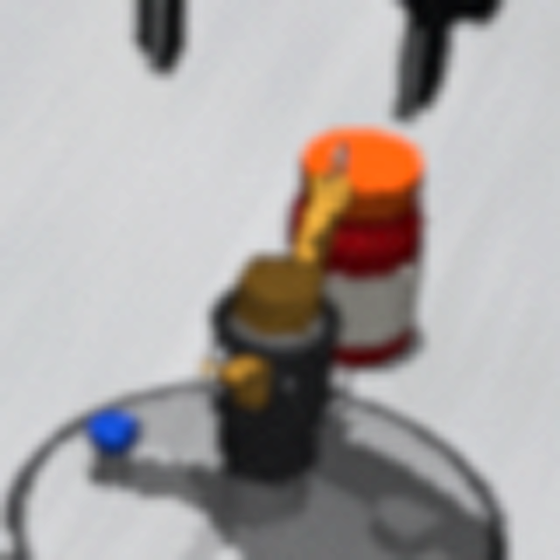

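```bash
cat > ov.py <<'E'
from fit import *
def circ(x,y,z,r): 
    a=np.linspace(0,2*np.pi,48,endpoint=False); return np.c_[x+r*np.cos(a),y+r*np.sin(a),0*a+z]
def ov(i,X,Y,Zf,fn,n='side',o=(325,130),w=44,K=9,up=()):
    r=load(n,i); o=np.array(o)
    b=cv2.resize(r['image'][o[1]:o[1]+w,o[0]:o[0]+w],None,fx=K,fy=K,interpolation=2)
    b=np.clip(b.astype(float)*2,0,255).astype(np.uint8); c=b.copy()
    def dr(P,col):
        q=((proj(r,P)-o+.5)*K); cv2.polylines(c,[np.round(q).astype(np.int32)],True,col,1)
    dr(circ(X,Y,Zf+35,18.3),(0,255,0)); dr(circ(X,Y,Zf+53,15),(0,255,255)); dr(circ(X,Y,Zf+35,15),(0,255,255))
    dr(circ(X,Y,189,25.5),(255,100,0)); dr(circ(X,Y,189,21),(255,100,0))
    cv2.imwrite('pics/'+fn,np.hstack([b,c]))
E
python3 -c "
from ov import *
ov(7,530.5,-144,156,'ov7.png')"
```

```text
(no output)
```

View pics/ov7.png

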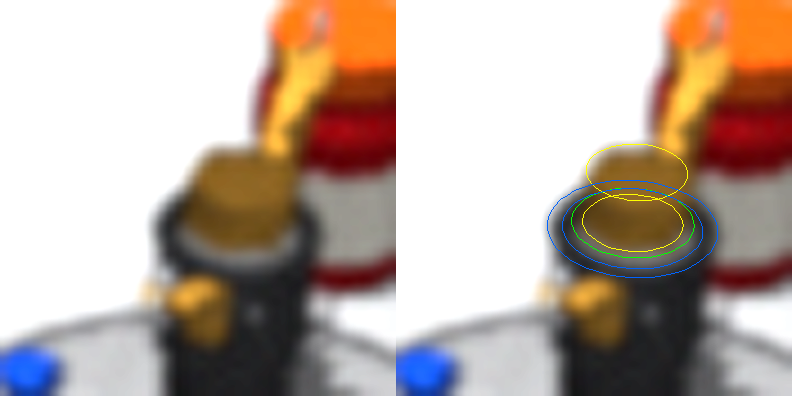

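The overlay matches an upright adapter with its foot at 156: hex rows 148–250 against a model of 143–251. Both arms are still raised. Next I turn the jaws to lie along y.

send_rows(travel=[[-0.03, 0, 0.1], [-0.03, 0, 0.1], [0, 0, 0.1], [0, 0, 0], [0, 0, 0], [0, 0, 0], [0, 0, 0], [0, 0, 0]], turn=[[0, 0, 0.5], [0, 0.05, 1], [0, 0, 1], [0, 0, 1], [0, 0, 1], [0, 0, 1], [0, 0, 1], [0, 0, 1]], fingers=[1, 1, 1, 1, 1, 1, 1, 1])

```text
t: 14.95
eef_pos: [526.1, -143.7, 274.8]
ee_rot: [0.49, 0.872, -0.003, -0.008]
ft_force: [-1.0, -0.8, 0.6]
grip_width: 85.9
```

send_rows(travel=[[0, 0, 0], [0, 0, 0], [0, 0, 0], [0, 0, 0], [0, 0, 0], [0, 0, 0], [0, 0, 0], [0, 0, 0]], turn=[[0, 0, 1], [0, 0, 1], [0, 0, 1], [0, 0, 1], [0, 0, 1], [0, 0, 1], [0, 0, 1], [0, 0, 1]], fingers=[1, 1, 1, 1, 1, 1, 1, 1])

```text
t: 15.62
eef_pos: [520.6, -142.3, 264.6]
ee_rot: [0.217, 0.976, -0.008, -0.015]
ft_force: [-0.3, -0.4, -0.2]
grip_width: 85.6
```

```bash
python3 -c "
from h import *
to(531,-144.5,270,90)"
```

```text
t 15.62 pos [ 520.6 -142.3  264.6] rot [ 0.217  0.976 -0.008 -0.015] F [-0.3 -0.4 -0.2] M [0.01 0.01 0.05] w 85.6 j [-0.09  0.34  0.34  1.79 -0.11  1.07  1.42]
jaw 65.0 travel units total [ 0.347 -0.072  0.18 ] turn units total [ 0.23 -0.44  6.26]
```

send_rows(travel=[[0.08, 0, 0.06], [0.08, 0, 0.06], [0.08, 0, 0.06], [0.06, 0, 0.03], [0.04, 0, 0], [0.04, 0, 0], [0, 0, 0], [0, 0, 0]], turn=[[0.05, -0.1, 1], [0.05, -0.1, 1], [0.05, -0.1, 1], [0.05, -0.1, 1], [0.03, -0.05, 1], [0, 0, 0.7], [0, 0, 0.3], [0, 0, 0]], fingers=[1, 1, 1, 1, 1, 1, 1, 1])

```text
t: 16.28
eef_pos: [526.9, -140.7, 261.2]
ee_rot: [-0.003, 1.0, 0.002, -0.008]
ft_force: [-0.5, 0.4, -0.4]
grip_width: 85.2
```

```bash
python3 -c "
from h import *
to(531,-144.5,265,90)
r=snap('top','top8.png');q=snap('side','side8.png')
to(531,-144.5,265,90)
a=cv2.resize(r['image'][165:245,325:405],None,fx=5,fy=5,interpolation=2)
b=cv2.resize(q['image'][90:190,302:402],None,fx=4,fy=4,interpolation=2);b=np.hstack([a,b]);b=np.clip(b*1.6,0,255).astype(np.uint8);cv2.imwrite('pics/c10.png',b)"
```

```text
t 16.28 pos [ 526.9 -140.7  261.2] rot [-0.003  1.     0.002 -0.008] F [-0.5  0.4 -0.4] M [-0.02 -0.03 -0.01] w 85.2 j [-0.02  0.34  0.25  1.78 -0.09  1.05  1.84]
jaw 90.4 travel units total [ 0.135 -0.126  0.127] turn units total [-0.04 -0.23 -0.09]
t 16.38 pos [ 527.  -140.7  261.4] rot [-0.003  1.     0.001 -0.008] F [0.4 1.  0.7] M [-0.01 -0.07 -0.01] w 85.4 j [-0.02  0.34  0.25  1.78 -0.09  1.05  1.84]
jaw 90.3 travel units total [ 0.132 -0.126  0.12 ] turn units total [-0.04 -0.23 -0.07]
```

View pics/c10.png

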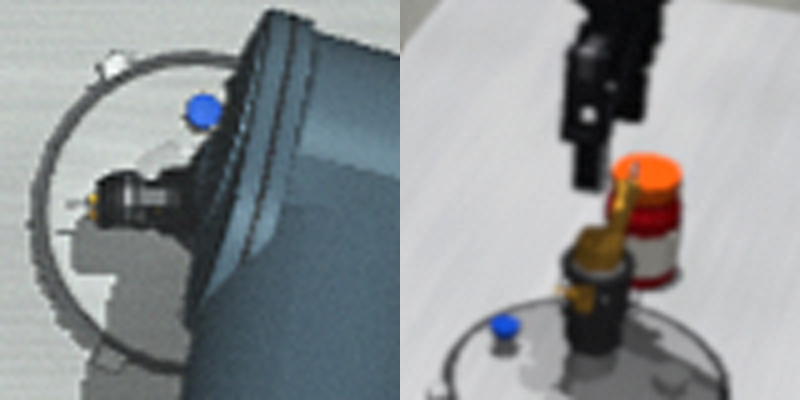

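The side crop shows the jaws turned along y, above the raised arms. I'm centring on the coupler and lowering to just above the arms.

send_rows(travel=[[0.07, -0.06, -0.2], [0.06, -0.06, -0.3], [0, 0, -0.4], [0, 0, -0.3], [0, 0, -0.1], [0, 0, 0], [0, 0, 0], [0, 0, 0]], turn=[[-0.03, -0.1, -0.04], [0, -0.1, -0.03], [0, 0, 0], [0, 0, 0], [0, 0, 0], [0, 0, 0], [0, 0, 0], [0, 0, 0]], fingers=[1, 1, 1, 1, 1, 1, 1, 1])

```text
t: 17.05
eef_pos: [531.1, -144.7, 218.8]
ee_rot: [0.003, 1.0, -0.0, -0.0]
ft_force: [-0.3, -0.3, 0.0]
grip_width: 85.2
```

```bash
python3 -c "
from h import *
to(531,-144.3,205,90)"
```

```text
t 17.05 pos [ 531.1 -144.7  218.8] rot [ 0.003  1.    -0.    -0.   ] F [-0.3 -0.3  0. ] M [0.02 0.06 0.02] w 85.2 j [-0.01  0.39  0.25  1.83 -0.11  0.94  1.85]
jaw 89.7 travel units total [-0.005  0.013 -0.461] turn units total [ 0.   -0.01  0.08]
```

Well placed. Now down in small steps, watching the force and the roll moment.

send_rows(travel=[[0, 0, -0.1], [0, 0, -0.12], [0, 0, -0.12], [0, 0, -0.08]], turn=[[0, 0, 0.04], [0, 0, 0.03], [0, 0, 0], [0, 0, 0]], fingers=[1, 1, 1, 1])

```text
t: 17.38
eef_pos: [532.5, -144.9, 207.1]
ee_rot: [0.0, 1.0, -0.0, 0.001]
ft_force: [0.0, 0.3, -0.3]
grip_width: 85.6
```

send_rows(travel=[[0, 0, -0.08], [0, 0, -0.08]], turn=[[0, 0, 0], [0, 0, 0]], fingers=[1, 1])

```text
t: 17.55
eef_pos: [532.6, -144.9, 201.7]
ee_rot: [0.0, 1.0, -0.0, 0.002]
ft_force: [0.2, -0.1, 0.3]
grip_width: 85.2
```

send_rows(travel=[[0, 0, -0.08], [0, 0, -0.08]], turn=[[0, 0, 0], [0, 0, 0]], fingers=[1, 1])

```text
t: 17.72
eef_pos: [532.5, -144.9, 196.3]
ee_rot: [0.0, 1.0, -0.0, 0.001]
ft_force: [-0.1, -0.1, 0.8]
grip_width: 85.7
```

```bash
python3 -c "
from h import *
to(531,-144.3,205,90)"
```

```text
t 17.72 pos [ 532.5 -144.9  196.3] rot [ 0.     1.    -0.     0.001] F [-0.1 -0.1  0.8] M [-0.01 -0.   -0.  ] w 85.7 j [-0.    0.42  0.24  1.85 -0.12  0.89  1.86]
jaw 90.0 travel units total [-0.05   0.02   0.289] turn units total [0.01 0.04 0.  ]
```

send_rows(travel=[[-0.03, 0.02, -0.06], [-0.01, 0, -0.06]], turn=[[0, 0, 0], [0, 0, 0]], fingers=[1, 1])

```text
t: 17.88
eef_pos: [531.2, -144.2, 192.1]
ee_rot: [0.0, 1.0, -0.0, 0.001]
ft_force: [-0.3, 0.2, -1.1]
grip_width: 85.8
```

send_rows(travel=[[0, 0, -0.06], [0, 0, -0.06]], turn=[[0, 0, 0], [0, 0, 0]], fingers=[1, 1])

```text
t: 18.05
eef_pos: [531.0, -144.2, 188.1]
ee_rot: [0.0, 1.0, -0.0, 0.001]
ft_force: [-0.0, -0.8, 1.1]
grip_width: 85.2
```

send_rows(travel=[[0, 0, -0.06], [0, 0, -0.06]], turn=[[0, 0, 0], [0, 0, 0]], fingers=[1, 1])

```text
t: 18.22
eef_pos: [531.4, -144.0, 184.6]
ee_rot: [0.0, 1.0, -0.0, 0.002]
ft_force: [-0.7, 0.1, 4.7]
grip_width: 85.7
```

```bash
python3 -c "
from h import *
to(531,-144.3,171,90)
q=snap('side','side9.png')
b=cv2.resize(q['image'][90:190,302:402],None,fx=5,fy=5,interpolation=2);b=np.clip(b*1.6,0,255).astype(np.uint8);cv2.imwrite('pics/c11.png',b)"
```

```text
t 18.22 pos [ 531.4 -144.   184.6] rot [ 0.     1.    -0.     0.002] F [-0.7  0.1  4.7] M [0.43 0.13 0.05] w 85.7 j [ 0.    0.43  0.23  1.86 -0.13  0.86  1.87]
jaw 90.0 travel units total [-0.013 -0.009 -0.453] turn units total [0.   0.05 0.  ]
```

View pics/c11.png

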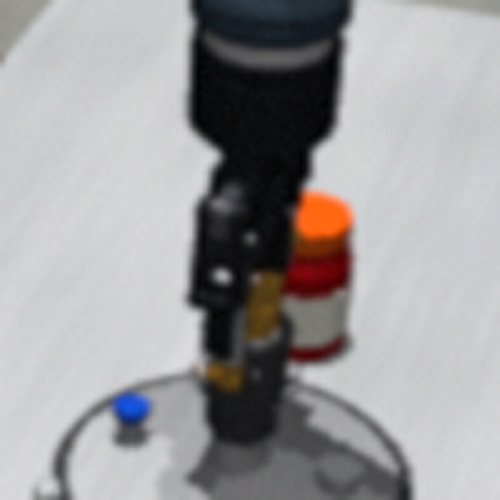

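First touch is on the left arm only: Fz 4.7, Mx +0.43. I'll go on in small steps to see whether the right one follows.

send_rows(travel=[[0, 0, -0.06]], turn=[[0, 0, 0]], fingers=[1])

```text
t: 18.35
eef_pos: [531.8, -143.9, 183.1]
ee_rot: [0.0, 1.0, 0.0, 0.002]
ft_force: [-1.2, 0.4, 6.2]
grip_width: 85.4
```

```bash
python3 -c "
from h import *
st()"
```

```text
t 18.35 pos [ 531.8 -143.9  183.1] rot [0.    1.    0.    0.002] F [-1.2  0.4  6.2] M [0.27 0.26 0.01] w 85.4 j [ 0.    0.43  0.23  1.86 -0.13  0.86  1.87]
```

send_rows(travel=[[0, 0, -0.06]], turn=[[0, 0, 0]], fingers=[1])

```text
t: 18.43
eef_pos: [532.2, -144.1, 181.9]
ee_rot: [0.0, 1.0, -0.0, 0.003]
ft_force: [-2.1, 0.8, 10.3]
grip_width: 85.0
```

```bash
python3 -c "
from h import *
st()"
```

```text
t 18.43 pos [ 532.2 -144.1  181.9] rot [ 0.     1.    -0.     0.003] F [-2.1  0.8 10.3] M [-0.    0.57 -0.02] w 85.0 j [ 0.    0.43  0.23  1.86 -0.13  0.86  1.87]
```

send_rows(travel=[[0, 0, -0.06]], turn=[[0, 0, 0]], fingers=[1])

```text
t: 18.52
eef_pos: [532.6, -144.4, 180.9]
ee_rot: [0.0, 1.0, -0.0, 0.003]
ft_force: [-2.2, 0.4, 10.1]
grip_width: 85.7
```

```bash
python3 -c "
from h import *
st()"
```

```text
t 18.52 pos [ 532.6 -144.4  180.9] rot [ 0.     1.    -0.     0.003] F [-2.2  0.4 10.1] M [ 0.06  0.61 -0.06] w 85.7 j [ 0.    0.43  0.23  1.86 -0.13  0.85  1.87]
```

Both fingers are bearing evenly now (Mx≈0, about 5 N each). I'm pressing on, correcting the slow drift in x.

send_rows(travel=[[-0.04, 0, -0.08], [-0.03, 0, -0.08]], turn=[[0, 0.03, 0], [0, 0.03, 0]], fingers=[1, 1])

```text
t: 18.68
eef_pos: [532.7, -145.5, 178.5]
ee_rot: [0.0, 1.0, -0.001, 0.004]
ft_force: [-1.2, -0.0, 11.1]
grip_width: 85.3
```

```bash
python3 -c "
from h import *
to(531,-144.3,171,90)"
```

```text
t 18.68 pos [ 532.7 -145.5  178.5] rot [ 0.     1.    -0.001  0.004] F [-1.2 -0.  11.1] M [-0.06  0.45 -0.08] w 85.3 j [ 0.    0.44  0.23  1.87 -0.13  0.85  1.87]
jaw 89.9 travel units total [-0.058  0.039 -0.252] turn units total [0.03 0.1  0.01]
```

send_rows(travel=[[-0.02, 0, -0.08], [-0.02, 0, -0.08]], turn=[[0, 0.03, 0], [0, 0.03, 0]], fingers=[1, 1])

```text
t: 18.85
eef_pos: [533.2, -146.4, 176.1]
ee_rot: [0.001, 1.0, -0.001, 0.003]
ft_force: [-2.3, 0.7, 10.7]
grip_width: 85.7
```

```bash
python3 -c "
from h import *
to(531,-144.3,171,90)"
```

```text
t 18.85 pos [ 533.2 -146.4  176.1] rot [ 0.001  1.    -0.001  0.003] F [-2.3  0.7 10.7] M [ 0.04  0.62 -0.03] w 85.7 j [ 0.    0.44  0.23  1.87 -0.13  0.84  1.87]
jaw 89.9 travel units total [-0.072  0.071 -0.17 ] turn units total [0.04 0.1  0.03]
```

send_rows(travel=[[-0.08, 0.08, -0.07], [-0.08, 0.08, -0.07]], turn=[[0.02, 0.06, 0], [0.02, 0.06, 0]], fingers=[1, 1])

```text
t: 19.02
eef_pos: [532.7, -145.4, 175.0]
ee_rot: [0.002, 1.0, -0.003, 0.005]
ft_force: [3.0, -3.3, 8.4]
grip_width: 85.4
```

```bash
python3 -c "
from h import *
to(531,-144.3,171,90)"
```

```text
t 19.02 pos [ 532.7 -145.4  175. ] rot [ 0.002  1.    -0.003  0.005] F [ 3.  -3.3  8.4] M [-0.87 -0.44 -0.02] w 85.4 j [ 0.    0.44  0.23  1.87 -0.13  0.83  1.87]
jaw 89.8 travel units total [-0.058  0.036 -0.133] turn units total [0.08 0.13 0.05]
```

send_rows(travel=[[-0.05, 0.05, -0.08], [-0.05, 0.05, -0.08]], turn=[[0.02, 0.06, 0], [0.02, 0.06, 0]], fingers=[1, 1])

```text
t: 19.18
eef_pos: [532.8, -144.8, 173.3]
ee_rot: [0.002, 1.0, -0.003, 0.004]
ft_force: [-1.2, 0.4, 10.7]
grip_width: 85.7
```

```bash
python3 -c "
from h import *
to(531,-144.3,171,90)"
```

```text
t 19.18 pos [ 532.8 -144.8  173.3] rot [ 0.002  1.    -0.003  0.004] F [-1.2  0.4 10.7] M [0.07 0.3  0.06] w 85.7 j [-0.    0.44  0.23  1.87 -0.13  0.83  1.86]
jaw 89.7 travel units total [-0.06   0.017 -0.076] turn units total [0.08 0.12 0.07]
```

send_rows(travel=[[-0.06, 0.03, -0.1], [-0.05, 0.03, -0.1], [-0.04, 0.03, -0.1]], turn=[[0.03, 0.06, 0.03], [0.02, 0.04, 0.02], [0.02, 0.03, 0.02]], fingers=[1, 1, 1])

```text
t: 19.43
eef_pos: [533.1, -144.2, 169.2]
ee_rot: [0.0, 1.0, -0.002, 0.005]
ft_force: [-3.2, -1.2, 14.7]
grip_width: 85.6
```

```bash
python3 -c "
from h import *
to(531,-144.3,171,90)"
```

```text
t 19.43 pos [ 533.1 -144.2  169.2] rot [ 0.     1.    -0.002  0.005] F [-3.2 -1.2 14.7] M [-0.35  0.63 -0.04] w 85.6 j [ 0.    0.45  0.23  1.87 -0.13  0.82  1.87]
jaw 90.0 travel units total [-0.071 -0.003  0.059] turn units total [0.05 0.15 0.01]
```

send_rows(travel=[[-0.04, 0.03, -0.1], [-0.04, 0.03, -0.1]], turn=[[0.02, 0.03, 0.02], [0.02, 0.03, 0.02]], fingers=[1, 1])

```text
t: 19.6
eef_pos: [533.3, -144.3, 166.7]
ee_rot: [-0.001, 1.0, -0.001, 0.006]
ft_force: [-2.8, -2.7, 13.3]
grip_width: 85.4
```

```bash
python3 -c "
from h import *
to(531,-144.3,161,90)
q=snap('side','side10.png');r=snap('top','top10.png')
a=cv2.resize(r['image'][165:245,325:405],None,fx=5,fy=5,interpolation=2)
b=cv2.resize(q['image'][110:190,302:382],None,fx=5,fy=5,interpolation=2);b=np.clip(np.hstack([a,b])*1.6,0,255).astype(np.uint8);cv2.imwrite('pics/c12.png',b)"
```

```text
t 19.6 pos [ 533.3 -144.3  166.7] rot [-0.001  1.    -0.001  0.006] F [-2.8 -2.7 13.3] M [-0.61  0.64 -0.19] w 85.4 j [ 0.    0.45  0.23  1.88 -0.14  0.81  1.88]
jaw 90.1 travel units total [-0.077 -0.001 -0.191] turn units total [ 0.04  0.18 -0.02]
```

View pics/c12.png

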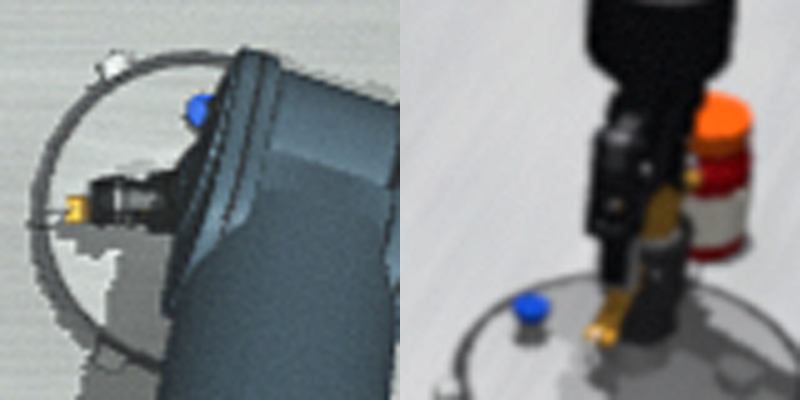

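```bash
cat > ang.py <<'E'
from fit import *
def tips(i=10,x=531,y=-144.3,n='side'):
    r=load(n,i)
    for th in np.arange(-0.8,1.6,0.2):
        L=[x,y+23.5+61*np.cos(th)+6*np.sin(th),175-61*np.sin(th)+6*np.cos(th)]; R=[x,y-23.5-61*np.cos(th)-6*np.sin(th),L[2]]
        print(round(th,2),proj(r,[L,R]).round(1).tolist())
if __name__=='__main__': tips()
E
python3 ang.py
```

```text
-0.8 [[344.4, 156.6], [357.8, 132.5]]
-0.6 [[343.2, 161.2], [358.4, 133.6]]
-0.4 [[342.2, 166.0], [358.8, 135.5]]
-0.2 [[341.5, 170.6], [359.0, 138.0]]
-0.0 [[341.0, 174.9], [358.9, 141.2]]
0.2 [[340.7, 178.7], [358.6, 144.8]]
0.4 [[340.8, 181.8], [358.0, 148.8]]
0.6 [[341.2, 184.1], [357.3, 152.9]]
0.8 [[341.8, 185.5], [356.4, 157.1]]
1.0 [[342.6, 186.1], [355.3, 161.1]]
1.2 [[343.6, 185.7], [354.2, 164.9]]
1.4 [[344.8, 184.5], [353.0, 168.4]]
1.6 [[346.0, 182.6], [351.7, 171.3]]
```

The left tip is at about (342,177) and the right at about (360,146). Both correspond to an angle of about +0.1 to 0.2, so they're level with each other. I'll continue.

send_rows(travel=[[-0.08, 0, -0.09], [-0.06, 0, -0.1]], turn=[[0.02, 0.08, 0], [0.02, 0.06, 0]], fingers=[1, 1])

```text
t: 19.87
eef_pos: [533.3, -144.6, 164.7]
ee_rot: [-0.001, 1.0, -0.0, 0.006]
ft_force: [-1.8, 1.7, 12.7]
grip_width: 85.5
```

```bash
python3 -c "
from h import *
to(531,-144.3,161,90)"
```

```text
t 19.87 pos [ 533.3 -144.6  164.7] rot [-0.001  1.    -0.     0.006] F [-1.8  1.7 12.7] M [ 0.55  0.43 -0.06] w 85.5 j [ 0.01  0.46  0.23  1.88 -0.14  0.81  1.88]
jaw 90.1 travel units total [-0.078  0.009 -0.124] turn units total [ 0.01  0.17 -0.02]
```

send_rows(travel=[[-0.06, 0, -0.1], [-0.06, 0, -0.1]], turn=[[0.02, 0.06, 0], [0.02, 0.06, 0]], fingers=[1, 1])

```text
t: 20.03
eef_pos: [533.3, -144.7, 162.2]
ee_rot: [-0.001, 1.0, 0.001, 0.006]
ft_force: [-0.7, 2.4, 12.3]
grip_width: 85.4
```

```bash
python3 -c "
from h import *
to(531,-144.3,161,90)"
```

```text
t 20.03 pos [ 533.3 -144.7  162.2] rot [-0.001  1.     0.001  0.006] F [-0.7  2.4 12.3] M [ 0.4   0.18 -0.07] w 85.4 j [ 0.01  0.46  0.22  1.88 -0.14  0.81  1.88]
jaw 90.1 travel units total [-0.076  0.012 -0.04 ] turn units total [-0.03  0.16 -0.02]
```

send_rows(travel=[[-0.08, 0.01, -0.1], [-0.08, 0.01, -0.1]], turn=[[0, 0.08, 0], [0, 0.08, 0]], fingers=[1, 1])

```text
t: 20.2
eef_pos: [533.2, -144.6, 159.7]
ee_rot: [-0.001, 1.0, 0.0, 0.005]
ft_force: [0.5, 0.6, 11.3]
grip_width: 85.7
```

```bash
python3 -c "
from h import *
to(531,-144.3,150,90)"
```

```text
t 20.2 pos [ 533.2 -144.6  159.7] rot [-0.001  1.     0.     0.005] F [ 0.5  0.6 11.3] M [ 0.15 -0.14 -0.04] w 85.7 j [ 0.01  0.46  0.22  1.88 -0.14  0.8   1.88]
jaw 90.1 travel units total [-0.073  0.011 -0.324] turn units total [-0.01  0.15 -0.02]
```

send_rows(travel=[[-0.08, 0.01, -0.1], [-0.06, 0.01, -0.1]], turn=[[0, 0.06, 0], [0, 0.06, 0]], fingers=[1, 1])

```text
t: 20.37
eef_pos: [533.3, -144.7, 157.4]
ee_rot: [-0.001, 1.0, -0.0, 0.006]
ft_force: [-2.4, 0.7, 15.1]
grip_width: 85.5
```

```bash
python3 -c "
from h import *
to(531,-144.3,150,90)
q=snap('side','side11.png')
b=cv2.resize(q['image'][120:200,312:392],None,fx=7,fy=7,interpolation=2);b=np.clip(b*1.8,0,255).astype(np.uint8);cv2.imwrite('pics/c13.png',b)"
```

```text
t 20.37 pos [ 533.3 -144.7  157.4] rot [-0.001  1.    -0.     0.006] F [-2.4  0.7 15.1] M [ 0.25  0.59 -0.04] w 85.5 j [ 0.01  0.47  0.22  1.88 -0.14  0.8   1.88]
jaw 90.1 travel units total [-0.078  0.013 -0.245] turn units total [ 0.01  0.16 -0.02]
```

View pics/c13.png

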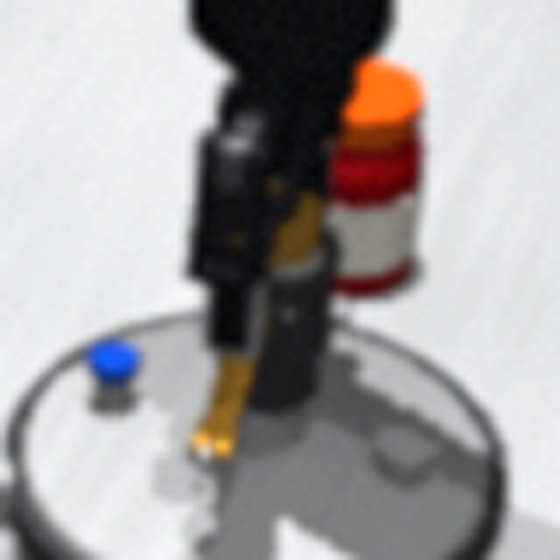

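The left tip is at about (342,183), roughly 0.55 rad, so the cam is starting to bite. The load is even at 15 N in all.

send_rows(travel=[[-0.08, 0.01, -0.1], [-0.08, 0.01, -0.1]], turn=[[0, 0.08, 0], [0, 0.08, 0]], fingers=[1, 1])

```text
t: 20.58
eef_pos: [533.3, -144.8, 155.7]
ee_rot: [-0.001, 1.0, -0.001, 0.005]
ft_force: [-1.2, 1.6, 18.1]
grip_width: 85.4
```

```bash
python3 -c "
from h import *
to(531,-144.3,150,90)"
```

```text
t 20.58 pos [ 533.3 -144.8  155.7] rot [-0.001  1.    -0.001  0.005] F [-1.2  1.6 18.1] M [ 0.29  0.27 -0.01] w 85.4 j [ 0.01  0.47  0.22  1.88 -0.14  0.79  1.88]
jaw 90.1 travel units total [-0.078  0.018 -0.189] turn units total [ 0.02  0.15 -0.02]
```

send_rows(travel=[[-0.08, 0.01, -0.1], [-0.06, 0.01, -0.1]], turn=[[0, 0.06, 0], [0, 0.06, 0]], fingers=[1, 1])

```text
t: 20.75
eef_pos: [533.5, -145.3, 154.4]
ee_rot: [-0.001, 1.0, -0.002, 0.006]
ft_force: [-4.2, 1.1, 19.4]
grip_width: 85.3
```

```bash
python3 -c "
from h import *
to(531,-144.3,150,90)"
```

```text
t 20.75 pos [ 533.5 -145.3  154.4] rot [-0.001  1.    -0.002  0.006] F [-4.2  1.1 19.4] M [0.26 0.95 0.08] w 85.3 j [ 0.01  0.47  0.22  1.88 -0.14  0.79  1.88]
jaw 90.1 travel units total [-0.084  0.032 -0.148] turn units total [ 0.04  0.16 -0.03]
```

send_rows(travel=[[-0.08, 0.01, -0.1], [-0.06, 0.01, -0.1]], turn=[[0, 0.06, 0], [0, 0.06, 0]], fingers=[1, 1])

```text
t: 20.92
eef_pos: [533.7, -145.5, 153.4]
ee_rot: [-0.001, 1.0, -0.002, 0.006]
ft_force: [-4.8, 1.0, 19.1]
grip_width: 85.3
```

```bash
python3 -c "
from h import *
to(531,-144.3,142,90)"
```

```text
t 20.92 pos [ 533.7 -145.5  153.4] rot [-0.001  1.    -0.002  0.006] F [-4.8  1.  19.1] M [0.26 0.94 0.07] w 85.3 j [ 0.01  0.47  0.22  1.89 -0.14  0.79  1.88]
jaw 90.1 travel units total [-0.089  0.04  -0.38 ] turn units total [ 0.06  0.18 -0.03]
```

send_rows(travel=[[-0.1, 0.04, -0.13], [-0.1, 0.04, -0.14]], turn=[[0.02, 0.08, 0], [0.02, 0.08, 0]], fingers=[1, 1])

```text
t: 21.08
eef_pos: [533.8, -144.9, 151.3]
ee_rot: [-0.001, 1.0, -0.002, 0.007]
ft_force: [-1.4, 0.9, 21.5]
grip_width: 85.4
```

```bash
python3 -c "
from h import *
to(531,-144.3,142,90)"
```

```text
t 21.08 pos [ 533.8 -144.9  151.3] rot [-0.001  1.    -0.002  0.007] F [-1.4  0.9 21.5] M [ 0.01  0.27 -0.02] w 85.4 j [ 0.01  0.47  0.22  1.89 -0.14  0.78  1.88]
jaw 90.1 travel units total [-0.092  0.018 -0.308] turn units total [ 0.06  0.21 -0.02]
```

send_rows(travel=[[-0.1, 0.03, -0.14], [-0.1, 0.03, -0.14]], turn=[[0.02, 0.08, 0], [0.02, 0.08, 0]], fingers=[1, 1])

```text
t: 21.25
eef_pos: [534.1, -144.9, 149.0]
ee_rot: [-0.001, 1.0, -0.002, 0.009]
ft_force: [-1.4, 1.3, 19.4]
grip_width: 85.6
```

```bash
python3 -c "
from h import *
to(531,-144.3,142,90)"
```

```text
t 21.25 pos [ 534.1 -144.9  149. ] rot [-0.001  1.    -0.002  0.009] F [-1.4  1.3 19.4] M [0.15 0.33 0.02] w 85.6 j [ 0.01  0.48  0.22  1.89 -0.15  0.77  1.88]
jaw 90.1 travel units total [-0.103  0.021 -0.232] turn units total [ 0.05  0.25 -0.02]
```

send_rows(travel=[[-0.1, 0.03, -0.14], [-0.1, 0.03, -0.14]], turn=[[0.02, 0.08, 0], [0.02, 0.08, 0]], fingers=[1, 1])

```text
t: 21.42
eef_pos: [534.3, -145.1, 146.2]
ee_rot: [-0.0, 1.0, -0.002, 0.01]
ft_force: [0.4, 0.8, 18.8]
grip_width: 85.5
```

```bash
python3 -c "
from h import *
to(531,-144.3,142,90)
q=snap('side','side12.png')
b=cv2.resize(q['image'][120:200,312:392],None,fx=7,fy=7,interpolation=2);b=np.clip(b*1.8,0,255).astype(np.uint8);cv2.imwrite('pics/c14.png',b)"
```

```text
t 21.42 pos [ 534.3 -145.1  146.2] rot [-0.     1.    -0.002  0.01 ] F [ 0.4  0.8 18.8] M [ 0.13  0.11 -0.03] w 85.5 j [ 0.01  0.48  0.22  1.89 -0.15  0.76  1.89]
jaw 90.0 travel units total [-0.111  0.025 -0.141] turn units total [ 0.05  0.29 -0.01]
```

View pics/c14.png

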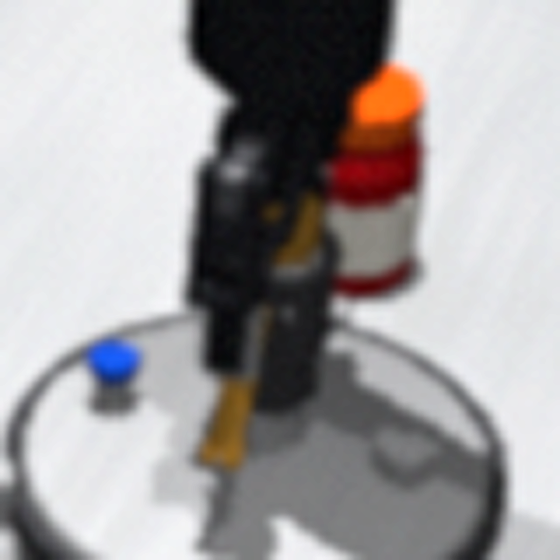

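send_rows(travel=[[-0.1, 0.03, -0.12], [-0.1, 0.03, -0.12]], turn=[[0.02, 0.15, 0], [0.02, 0.15, 0]], fingers=[1, 1])

```text
t: 21.63
eef_pos: [534.3, -145.0, 144.0]
ee_rot: [-0.0, 1.0, -0.002, 0.006]
ft_force: [0.7, 0.1, 15.9]
grip_width: 85.2
```

```bash
python3 -c "
from h import *
to(531,-144.3,142,90)"
```

```text
t 21.63 pos [ 534.3 -145.   144. ] rot [-0.     1.    -0.002  0.006] F [ 0.7  0.1 15.9] M [ 0.08 -0.   -0.02] w 85.2 j [ 0.01  0.49  0.22  1.89 -0.15  0.77  1.88]
jaw 90.0 travel units total [-0.111  0.022 -0.066] turn units total [ 0.05  0.18 -0.  ]
```

I'm far enough down, with the body about 8 mm above the hex. Now I'll squeeze in with small position steps rather than full grip force.

send_rows(travel=[[0, 0, -0.03], [0, 0, -0.02]], turn=[[0.02, 0.06, 0], [0, 0.06, 0]], fingers=[0.98, 0.96])

```text
t: 21.8
eef_pos: [534.4, -145.2, 144.0]
ee_rot: [-0.0, 1.0, -0.001, 0.002]
ft_force: [-0.8, 0.6, 3.3]
grip_width: 81.9
```

send_rows(travel=[[0, 0, 0], [0, 0, 0]], turn=[[0, 0, 0], [0, 0, 0]], fingers=[0.94, 0.93])

```text
t: 21.97
eef_pos: [534.3, -145.2, 144.1]
ee_rot: [-0.0, 1.0, -0.001, 0.002]
ft_force: [-1.3, 0.8, 1.6]
grip_width: 79.4
```

```bash
python3 -c "
from h import *
to(531,-144.3,142,90)"
```

```text
t 21.97 pos [ 534.3 -145.2  144.1] rot [-0.     1.    -0.001  0.002] F [-1.3  0.8  1.6] M [-0.03  0.11 -0.03] w 79.4 j [ 0.01  0.49  0.22  1.88 -0.15  0.78  1.88]
jaw 90.0 travel units total [-0.109  0.029 -0.068] turn units total [ 0.03  0.06 -0.01]
```

send_rows(travel=[[0, 0.01, 0], [0, 0, 0], [0, 0, 0]], turn=[[0, 0, 0], [0, 0, 0], [0, 0, 0]], fingers=[0.91, 0.9, 0.89])

```text
t: 22.22
eef_pos: [534.3, -144.8, 143.8]
ee_rot: [-0.0, 1.0, -0.001, 0.002]
ft_force: [-0.8, -0.5, 2.6]
grip_width: 75.9
```

send_rows(travel=[[0, 0, 0], [0, 0, 0], [0, 0, 0]], turn=[[0, 0, 0], [0, 0, 0], [0, 0, 0]], fingers=[0.88, 0.87, 0.86])

```text
t: 22.47
eef_pos: [534.3, -145.0, 143.8]
ee_rot: [-0.0, 1.0, -0.001, 0.002]
ft_force: [-0.8, 0.5, 2.9]
grip_width: 73.6
```

send_rows(travel=[[0, 0, 0], [0, 0, 0], [0, 0, 0]], turn=[[0, 0, 0], [0, 0, 0], [0, 0, 0]], fingers=[0.85, 0.84, 0.83])

```text
t: 22.72
eef_pos: [534.3, -145.0, 143.8]
ee_rot: [-0.001, 1.0, -0.001, 0.002]
ft_force: [0.2, -0.0, 3.6]
grip_width: 71.4
```

```bash
python3 -c "
from h import *
to(531,-144.3,142,90)
q=snap('side','side13.png')
b=cv2.resize(q['image'][120:200,312:392],None,fx=7,fy=7,interpolation=2);b=np.clip(b*1.8,0,255).astype(np.uint8);cv2.imwrite('pics/c15.png',b)"
```

```text
t 22.72 pos [ 534.3 -145.   143.8] rot [-0.001  1.    -0.001  0.002] F [ 0.2 -0.   3.6] M [0.04 0.29 0.13] w 71.4 j [ 0.01  0.49  0.22  1.88 -0.15  0.78  1.88]
jaw 90.1 travel units total [-0.109  0.024 -0.061] turn units total [ 0.04  0.06 -0.02]
```

View pics/c15.png

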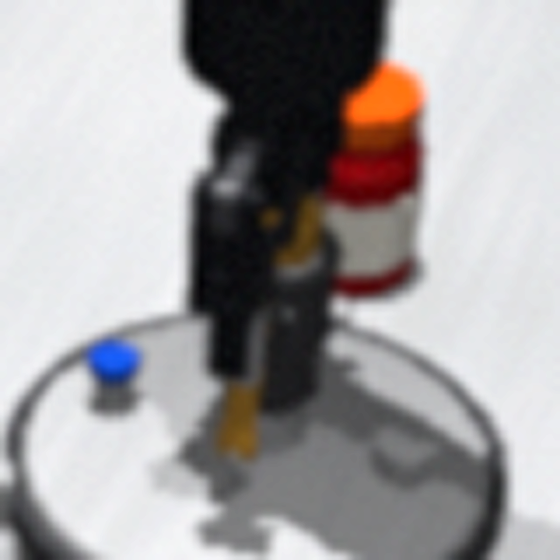

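The left tip is swinging in, now at crop (238,455). I'll keep squeezing, more slowly.

send_rows(travel=[[0, 0, 0], [0, 0, 0], [0, 0, 0]], turn=[[0, 0, 0], [0, 0, 0], [0, 0, 0]], fingers=[0.82, 0.81, 0.805])

```text
t: 23.02
eef_pos: [534.3, -144.9, 143.9]
ee_rot: [-0.0, 1.0, -0.001, 0.002]
ft_force: [-0.7, 0.4, 3.8]
grip_width: 68.9
```

send_rows(travel=[[0, 0, 0], [0, 0, 0], [0, 0, 0]], turn=[[0, 0, 0], [0, 0, 0], [0, 0, 0]], fingers=[0.8, 0.79, 0.785])

```text
t: 23.27
eef_pos: [534.3, -145.3, 143.8]
ee_rot: [-0.0, 1.0, -0.001, 0.002]
ft_force: [-0.6, 0.3, 2.1]
grip_width: 67.0
```

send_rows(travel=[[0, 0, 0], [0, 0, 0], [0, 0, 0]], turn=[[0, 0, 0], [0, 0, 0], [0, 0, 0]], fingers=[0.78, 0.775, 0.77])

```text
t: 23.52
eef_pos: [534.3, -145.1, 144.0]
ee_rot: [-0.0, 1.0, -0.001, 0.002]
ft_force: [-1.5, 0.5, 3.5]
grip_width: 66.2
```

```bash
python3 -c "
from h import *
to(531,-144.3,142,90)"
```

```text
t 23.52 pos [ 534.3 -145.1  144. ] rot [-0.     1.    -0.001  0.002] F [-1.5  0.5  3.5] M [0.21 0.3  0.08] w 66.2 j [ 0.01  0.49  0.22  1.88 -0.15  0.78  1.88]
jaw 90.0 travel units total [-0.111  0.026 -0.066] turn units total [ 0.03  0.06 -0.01]
```

send_rows(travel=[[0, 0, 0], [0, 0, 0]], turn=[[0, 0, 0], [0, 0, 0]], fingers=[0.765, 0.765])

```text
t: 23.68
eef_pos: [534.3, -144.9, 144.0]
ee_rot: [0.0, 1.0, -0.001, 0.002]
ft_force: [-1.4, -0.8, 4.2]
grip_width: 65.4
```

send_rows(travel=[[0, 0, 0], [0, 0, 0]], turn=[[0, 0, 0], [0, 0, 0]], fingers=[0.76, 0.76])

```text
t: 23.85
eef_pos: [534.3, -144.9, 144.1]
ee_rot: [0.0, 1.0, -0.001, 0.002]
ft_force: [-0.5, 0.2, 3.0]
grip_width: 65.5
```

send_rows(travel=[[0, 0, 0], [0, 0, 0]], turn=[[0, 0, 0], [0, 0, 0]], fingers=[0.755, 0.755])

```text
t: 24.02
eef_pos: [534.3, -144.9, 144.2]
ee_rot: [0.0, 1.0, -0.001, 0.002]
ft_force: [-1.6, 0.3, 3.3]
grip_width: 64.8
```

send_rows(travel=[[0, 0, 0], [0, 0, 0]], turn=[[0, 0, 0], [0, 0, 0]], fingers=[0.752, 0.75])

```text
t: 24.18
eef_pos: [534.3, -144.9, 144.3]
ee_rot: [0.0, 1.0, -0.001, 0.002]
ft_force: [-2.1, 1.5, 4.6]
grip_width: 64.7
```

```bash
python3 -c "
from h import *
st()
for k in range(3):
  manip.read_camera('side'); print(manip.state()['grip_width'],manip.state()['ft_force'])
q=snap('side','side14.png')
b=cv2.resize(q['image'][120:200,312:392],None,fx=7,fy=7,interpolation=2);b=np.clip(b*1.8,0,255).astype(np.uint8);cv2.imwrite('pics/c16.png',b)"
```

```text
t 24.18 pos [ 534.3 -144.9  144.3] rot [ 0.     1.    -0.001  0.002] F [-2.1  1.5  4.6] M [0.41 0.25 0.11] w 64.7 j [ 0.01  0.49  0.22  1.88 -0.15  0.78  1.88]
64.38507778480114 [-2.16562183  0.62172468  5.85069194]
64.60411588903116 [-1.46445711  1.14057448  4.59459581]
65.0046554220409 [-1.83870204  0.0465419   4.87640411]
```

View pics/c16.png

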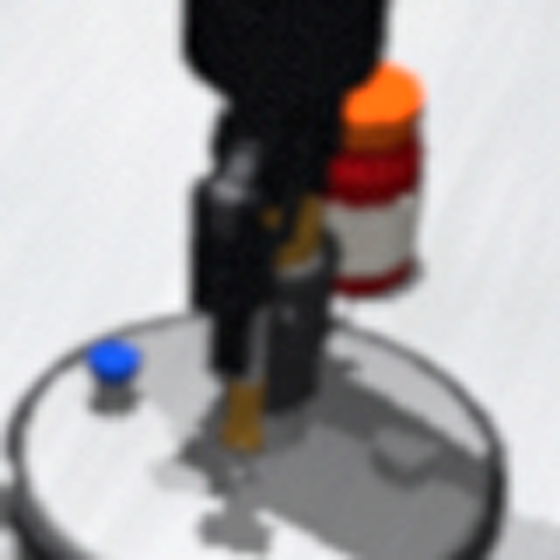

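The width stalls at about 65 against a command of 63.8, so both arms are on their stops. The left tip is at (242,442), hanging down. I'll open and withdraw.

send_rows(travel=[[0, 0, 0], [0, 0, 0], [0, 0, 0], [0, 0, 0], [0, 0, 0], [0, 0, 0]], turn=[[0, 0, 0], [0, 0, 0], [0, 0, 0], [0, 0, 0], [0, 0, 0], [0, 0, 0]], fingers=[0.8, 0.85, 0.9, 1, 1, 1])

```text
t: 24.88
eef_pos: [533.9, -145.1, 142.6]
ee_rot: [0.0, 1.0, -0.001, 0.002]
ft_force: [0.1, -0.5, 0.3]
grip_width: 85.4
```

send_rows(travel=[[0, 0, 0.1], [0, 0, 0.4], [0, 0, 0.8], [0, 0, 0.9], [0, 0, 0.9], [0, 0, 0.9], [0, 0, 0.9], [0, 0, 0.9]], turn=[[0, 0, 0], [0, 0, 0], [0, 0, 0], [0, 0, 0], [0, 0, 0], [0, 0, 0], [0, 0, 0], [0, 0, 0]], fingers=[1, 1, 1, 1, 1, 1, 1, 1])

```text
t: 25.55
eef_pos: [528.2, -144.4, 323.6]
ee_rot: [0.001, 1.0, -0.001, -0.003]
ft_force: [1.0, 0.5, 0.4]
grip_width: 85.4
```

send_rows(travel=[[-0.3, 0.5, 0.3], [-0.2, 0.9, 0], [0, 0.9, 0], [0, 0.9, 0], [0, 0.9, 0], [0, 0.6, 0], [0, 0, 0], [0, 0, 0]], turn=[[0, 0, 0], [0, 0, 0], [0, 0, 0], [0, 0, 0], [0, 0, 0], [0, 0, 0], [0, 0, 0], [0, 0, 0]], fingers=[1, 1, 1, 1, 1, 1, 1, 1])

```text
t: 26.22
eef_pos: [514.5, -1.8, 351.7]
ee_rot: [0.004, 1.0, -0.002, 0.009]
ft_force: [-0.5, -0.8, 0.1]
grip_width: 85.4
```

```bash
python3 -c "
from h import *
st()
r=snap('top','top15.png');q=snap('side','side15.png')
a=cv2.resize(r['image'][165:245,325:405],None,fx=5,fy=5,interpolation=2)
b=cv2.resize(q['image'][130:190,322:382],None,fx=6.6667,fy=6.66667,interpolation=2);b=np.clip(np.hstack([a,b])*1.8,0,255).astype(np.uint8);cv2.imwrite('pics/c17.png',b)"
```

```text
t 26.22 pos [514.5  -1.8 351.7] rot [ 0.004  1.    -0.002  0.009] F [-0.5 -0.8  0.1] M [-0.1   0.04 -0.03] w 85.4 j [-0.24  0.17  0.18  1.76 -0.03  1.19  1.51]
```

View pics/c17.png

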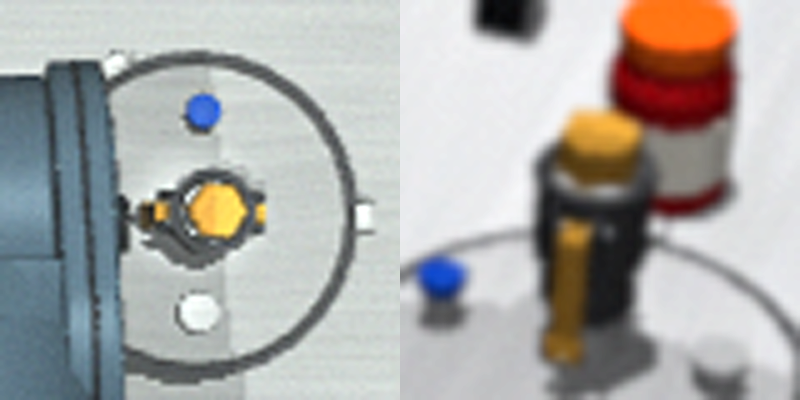

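View pics/top15.png

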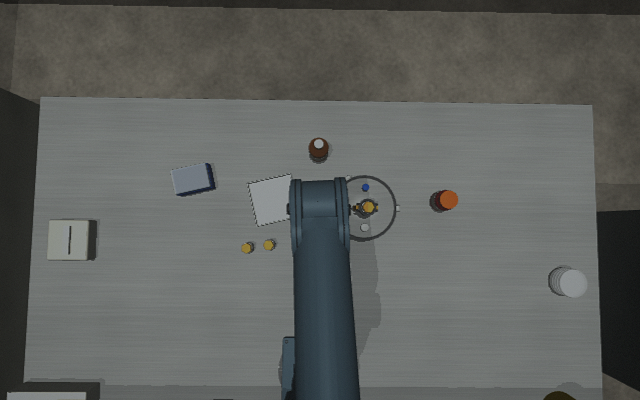

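```bash
python3 -c "
from ov import *
ov(15,530.8,-144.3,155,'ov15.png')
ov(15,530.8,-144.3,155,'ov15t.png',n='top',o=(345,185))
a=cv2.imread('pics/ov15.png');b=cv2.imread('pics/ov15t.png')
cv2.imwrite('pics/ovb.png',cv2.resize(np.vstack([a,b]),None,fx=.74,fy=.74))
from ang import *
r=load('side',15)
for th in (1.3,1.45,1.55):
  for s in (1,-1):
    print(th,s,proj(r,[[531,-144.3+s*(23.5+61*np.cos(th)+6*np.sin(th)),175-61*np.sin(th)+6*np.cos(th)]]).round(1))
from h import *
for th in ['amber_bottle','medium_jar','tip_box']:
  for n in ('side','top'):
    print(th,n,[(round(float(d['p']),2),np.round(d['rect']).tolist()) for d in manip.silhouettes(th,n)][:1])
"
```

```text
1.3 1 [[344.2 185.2]]
1.3 -1 [[353.6 166.7]]
1.45 1 [[345.1 184.1]]
1.45 -1 [[352.7 169.2]]
1.55 1 [[345.7 183.1]]
1.55 -1 [[352.  170.6]]
amber_bottle side [(0.73, [256.0, 176.0, 283.0, 233.0])]
amber_bottle top [(0.55, [310.0, 136.0, 329.0, 166.0])]
medium_jar side [(0.88, [354.0, 128.0, 373.0, 162.0])]
medium_jar top [(0.97, [426.0, 192.0, 456.0, 212.0])]
tip_box side [(0.92, [192.0, 318.0, 252.0, 395.0])]
tip_box top [(0.62, [172.0, 163.0, 216.0, 196.0])]
```

View pics/ovb.png

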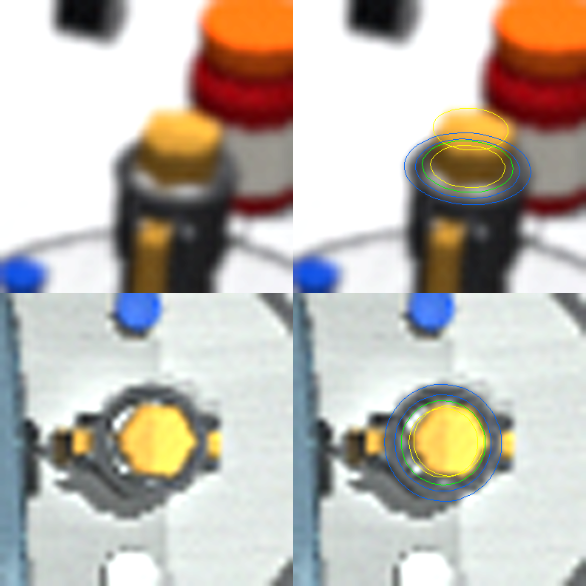

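```bash
python3 -c "
from fit import *
r=load('top',15); K=14
o=np.array([350,190])
b=cv2.resize(r['image'][190:222,350:386],None,fx=K,fy=K,interpolation=0); b=np.clip(b*1.8,0,255).astype(np.uint8)
for th,col in ((1.55,(0,255,0)),(1.3,(255,0,255)),(1.4,(255,255,0))):
  for s in (1,-1):
    P=[]
    for along,n in ((0,9),(61,9),(61,3),(0,3)):
      for dx in (-6.5,6.5):
        P.append([531+dx,-144.3+s*(23.5+along*np.cos(th)+n*np.sin(th)),175-along*np.sin(th)+n*np.cos(th)])
    q=cv2.convexHull(((proj(r,P)-o+.5)*K).astype(np.float32)); cv2.polylines(b,[np.round(q).astype(np.int32)],True,col,1); print(th,s,proj(r,P).min(0).round(1),proj(r,P).max(0).round(1))
cv2.imwrite('pics/z.png',b)
im=r['image'];print(im[203:212,374:384].tolist())
"
```

```text
1.55 1 [352.9 204.7] [357.4 209.9]
1.55 -1 [372.8 205. ] [377.4 210.1]
1.3 1 [348.3 204.7] [357.4 209.8]
1.3 -1 [375.4 205. ] [379.8 210.1]
1.4 1 [350.1 204.7] [357.4 209.9]
1.4 -1 [375.4 205. ] [377.8 210.2]
[[[56, 54, 52], [56, 55, 53], [57, 58, 57], [78, 80, 76], [110, 113, 108], [116, 121, 115], [115, 117, 113], [115, 118, 115], [115, 116, 113], [114, 117, 113]], [[55, 50, 48], [49, 46, 43], [43, 42, 39], [42, 40, 39], [102, 103, 100], [114, 116, 114], [112, 113, 109], [112, 114, 110], [111, 114, 111], [114, 114, 111]], [[54, 55, 54], [62, 58, 54], [43, 49, 50], [65, 73, 74], [112, 115, 110], [119, 119, 114], [113, 115, 111], [116, 118, 114], [114, 116, 112], [114, 117, 111]], [[43, 59, 66], [56, 51, 47], [51, 91, 112], [53, 125, 144], [107, 123, 123], [117, 119, 114], [114, 116, 114], [113, 116, 112], [115, 118, 113], [115, 117, 113]], [[47, 75, 84], [59, 54, 51], [55, 97, 112], [45, 113, 137], [109, 121, 124], [121, 119, 116], [117, 118, 114], [113, 115, 112], [116, 116, 114], [117, 117, 115]], [[49, 51, 54], [58, 54, 51], [53, 92, 107], [46, 112, 135], [109, 119, 121], [121, 120, 117], [117, 118, 114], [115, 115, 111], [114, 115, 112], [115, 118, 113]], [[49, 46, 42], [60, 57, 53], [38, 57, 69], [40, 78, 89], [109, 114, 111], [117, 118, 113], [117, 118, 114], [117, 117, 115], [117, 118, 114], [119, 118, 114]], [[57, 54, 52], [51, 49, 47], [47, 45, 42], [63, 60, 57], [110, 111, 107], [119, 122, 118], [120, 121, 117], [117, 118, 114], [116, 118, 113], [116, 117, 115]], [[62, 60, 58], [53, 54, 50], [42, 43, 40], [72, 71, 68], [112, 113, 110], [118, 118, 115], [116, 116, 113], [114, 115, 112], [117, 117, 115], [115, 116, 112]]]
```

View pics/z.png

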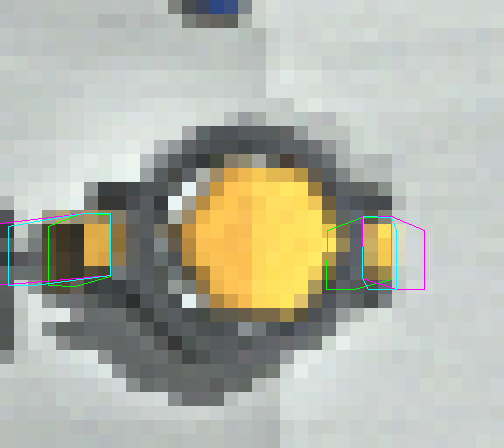

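Both arm outlines match 1.55, the adapter outline matches its locked height, and the jar, bottle and box are where they started. The gripper is clear, so I'm handing in.

```bash
python3 -c "
from h import *
print(manip.hand_in()); st()"
```

```text
the job is handed in; nothing more can be done
None
the job is handed in; nothing more can be done
```

The adapter is locked in the vessel's coupler and the job is handed in at about 26 s of the 72 s allowed.

**What I did**
- I took the tray's adapter, the farthest of the four lookalikes, and lowered it into the coupler with the arms still raised. It met the gasket where expected.
- I pressed it home to a wrist reading of 44 N, about 47 N on the gasket allowing for the adapter's weight. The limit is 50 N, so that margin was thin.
- I set it down again, let go, and pushed both cam arms down together with the open fingers. The total was at most about 22 N, shared about evenly apart from a brief first touch on the left arm.
- I then squeezed the arms in by small width steps until they stalled at about 65 mm, opened, and backed away.

**What the last checks showed**
- **Adapter:** upright, with its outline matching a foot height of 155 mm in both views.
- **Left arm:** hangs at about 1.55 in both views.
- **Right arm:** it was hidden in the side view. The top view fits 1.55 but only rules out less than about 1.4; the 65 mm stall says both arms are on their stops.
- **Bottle, jar and tip box:** within a few pixels of where they started.
- **Disagreements:** the two cameras differed by about 3 mm in x on the coupler, which feeling the way in settled. The tool drifted up to 3 mm in x while pressing the arms, and the pads stayed on both.

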